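Put the little bowls away under the dust dome

TASK

Unlock the brass ring of the dust dome and lift the dome off, then nest every loose bowl upright into the bowl of its own colour: one colour stacks on the stand under the dome, the other on the cork trivet, whichever of them already has its first bowl there. Leave those two first bowls at the bottom, put the dome back over its stack, flat on the stand, and turn the ring fully round until its handle is at the red locked mark, without disturbing the other things on the shelf.

Things in the scene. Friction and masses are not known exactly. Their poses are not given: they have to be found in the camera images.
- stand: dust-dome stand, fixed, its yaw varies: wooden base plate of diameter 172, 5 thick, carrying a wooden floor of diameter 140 whose top is 12 above the shelf. Origin at the centre of its underside, z up. A brass lock ring runs captive round the floor: inside diameter 142, outside 152, from 6 to 24 above the shelf
- open_mark (a point): white OPEN mark on the base plate beside the ring, 81 from the stand's axis at -60 degrees from its x axis (seen from above)
- locked_mark (a point): red LOCKED mark on the base plate, 81 from the stand's axis at -120 degrees from its x axis (seen from above)
- ring (a joint): angle of the lock ring, rad: 0 = handle at the white mark (open, end stop), 1.047 = handle at the red mark (locked, end stop). Grows clockwise seen from above; the handle points at -60 degrees minus this angle in the stand's frame. Friction about 0.12 N m; it stays where it is left
- ring_handle (a point): grip point on the ring's handle, 103 from the stand's axis, 16 above the shelf. The handle is a straight radial brass bar with a black line along it, 12 wide, from 8 to 24 above the shelf, reaching from the ring to 120 from the axis
- ring_tab (a point): one of the ring's three brass tabs, 120 degrees apart (one in line with the handle): 40 wide, reaching inward to 60 from the axis, underside 20 above the shelf, so 8 above the stand's floor. Locked, they lie over the dome's three lugs; open, over the gaps between the lugs. This point: on the tab's underside, 64 from the axis
- dome: clear plastic dust dome, loose, 0.3 kg, on the stand at the start. Origin at the centre of its underside, z up. Wall outside diameter 96, inside 90, room inside 116 high, top closed at 126; at the foot a steel flange of diameter 108, 4 thick, with three lugs 30 wide reaching to 66 from the axis. Fully down on the stand its origin is 12 above the shelf
- dome_knob (a point): centre of the dome's steel knob, a plain upright cylinder of diameter 26 from 126 to 154 above the dome's origin; this point at 140
- dome_lug0 (a point): lug 0 of the dome: 63 from its axis at 0 degrees from its x axis, 2 above its underside
- dome_lug1 (a point): lug 1 of the dome: 63 from its axis at 120 degrees from its x axis, 2 above its underside
- dome_lug2 (a point): lug 2 of the dome: 63 from its axis at 240 degrees from its x axis, 2 above its underside
- stand_lug_seat (a point): point on the stand 63 along its x axis, 14 above the shelf, where a lug sits when the dome is on. The dome goes down only with the lugs between the ring's tabs: ring at the open mark and one lug (any of the three) at this point, to about 20 degrees
- trivet: round cork trivet, fixed, diameter 104, top 12 above the shelf. Origin at the centre of its underside
- blue1: blue bowl, origin at the centre of its underside, z up. All bowls: 44 high; a vertical band of diameter 62 from 26 up to the rim (inside 54), below it a ledge and a cone narrowing from diameter 49 to a foot of 34. 0.10 to 0.17 kg. Nested upright, its ledge rests on the lower bowl's rim, its origin 18 above the lower one's
- yellow1: yellow bowl, same shape as blue1. blue1 and yellow1 are the two first bowls: one starts under the dome on the stand, the other on the trivet, either way round; they stay as the bottoms of their stacks
- blue2: blue bowl, same shape as blue1, origin at the centre of its underside, z up. Starts loose and upright on the shelf; may be absent
- blue3: blue bowl, same shape as blue1, origin at the centre of its underside, z up. Starts loose and upright on the shelf; may be absent
- blue4: blue bowl, same shape as blue1, origin at the centre of its underside, z up. Starts loose and upright on the shelf; may be absent
- yellow2: yellow bowl, same shape as blue1, origin at the centre of its underside, z up. Starts loose and upright on the shelf; may be absent
- yellow3: yellow bowl, same shape as blue1, origin at the centre of its underside, z up. Starts loose and upright on the shelf; may be absent
- piggy_bank: white ceramic piggy bank, loose, about 125 long (x), 86 wide, 112 high; origin on the shelf under its centre. Not to be disturbed
- bottle: green glass bottle with a cork, loose, diameter 68, 210 high; origin at the centre of its underside. Not to be disturbed
- led_lamp: steel candlestick-style LED lamp, loose, foot diameter 92, 206 high; origin at the centre of its underside. Not to be disturbed
- music_box: wooden music box, loose, 94 (x) by 134 (y), 66 high, brass key reaching to 82 on the +y side; origin at the centre of its underside. Not to be disturbed
There are look-alikes about, which are no part of the job. Of the things that look like the trivet, the largest one is meant.

How it is judged:
By the outcome, as a careful person would: the job done as asked, in the order asked, and still so for the second after the job is handed in, with the robot touching nothing.
Of blue2, blue3, blue4 only 2 to 3 are there at a start; the rules pass over those that are not, and their reading is None.
Of yellow2, yellow3 only 1 to 2 are there at a start; the rules pass over those that are not, and their reading is None.
At some moment in a run one of dome may be knocked a few centimetres aside while the robot is not near it.
Once in a run the grip may slacken for a moment while it holds something.
It also fails if it takes over 210 s, if anything falls off the work surface, if the arm or the gripper's body presses on something with over 40 N, if the wrist force passes 120 N, or if a joint passes its speed limit or range.

ROBOT

A 6-joint arm with a two-finger parallel gripper is mounted at the origin on the work surface. World frame = base frame: x ahead of the robot, y to its left, z up, the work surface at z = 0. Lengths are in m, angles in rad, forces in N, time in s.
With the tool pointing down it reaches from about 0.275 to 0.85 m from the base axis. Payload 5.2 kg.
Tool frame: the origin (TCP) lies midway between the tips of the shut fingers; the grasp point (between the pads) lies 19 mm behind it; z points along the fingers, y is the line along which they close (so a half turn about z gives the same grasp; the last joint's range is limited). The gripper opens to 85 mm and grips with 20 to 120 N. Pads are 22 mm wide; open, the fingers measure 114 mm over their backs; the gripper's body (76 mm by 85 mm) begins 54 mm behind the grasp point. The pads swing forward as they close: fully open they stand 13 mm farther back than shut.
Start: joints at [1.1, 0.259, 1.535, -0, 1.348, -0.203], TCP at [0.146, 0.53, 0.231] pointing down, gripper open.
Joint ranges: [-3.14, 3.14], [-0.91, 2.08], [0.19, 2.58], [-1.22, 4.36], [0.22, 2.71], [-3.12, 3.12]. Speed limits (rad/s): [2.57, 2.57, 3.14, 3.14, 3.14, 3.14].

INTERFACE

Orientations are given as a rotation vector (axis times angle).
In Python, from workcell import ctrl gives the robot as it stands.
- The arm moves only by the tool apply_moves, never from a script. Its arguments are lists of equal length, an entry for each row: "offset": the shift along the tool's x, y, z in mm, a list of three; "spin": the turn about the tool's z in rad. In form: {"offset": [[dx, dy, dz], ...], "spin": [spin, ...]}. A call has exactly 10 rows; each row shifts and turns the commanded pose from where the row before left it, along the tool's axes as they then stand; what a row does not reach is not made up. A row lasts 1/10 s, in which the tool goes at most 50 mm and 8.59 degrees, less where a joint would pass 70% of its speed; a pose out of reach is approached as far as the arm can. A call with a gripper value outside its range is refused whole. "grip" is the opening, from 0 (shut) to 1 (fully open), set as the call begins (left out, the last holds). The fingers move at their own pace and stop on an object; "grip_force" is the grip in N (left out, the last holds). Time passes only in rows, so rows that do not move let the fingers close, or fill a call up. It gives the time, the measured TCP pose, the force, the opening and the grip force at its end, in the units of the state.
- ctrl.get_state(): the state, without advancing time (a new reading comes with each control period).
- ctrl.read_camera(name): name is "scene" or "top"; returns a dict with "image" (420x560x3 uint8, red, green, blue), "range_z" (420x560 float32, m along the optical axis (not along the pixel's ray), 0 where there is no reading), "vfov" (degrees; the focal length in pixels is half the picture's height over the tangent of half this angle, whatever the lens; pixels are square), "cx", "cy" (the principal point, pixels), "k1" (the pictures are not rectified: a ray, as slopes to the right and down, at radius r is drawn at 1 + k1 r^2 times it, then the intrinsics apply), "rvec" (rotation vector, rad) and "tvec" (3), from world to camera coordinates, as OpenCV has them. Camera axes: x right, y down, z forward; pixel columns grow to the right and rows downward; lengths in m; the calibration is good to about 2 mm. A picture is of the moment at which its call begins.
- ctrl.close_job(): hands the job in; it is judged then, once.
Trained networks look in a picture, given as the dict that the camera call returned (one of the last four; its "shot" number tells which), for a name from the list of things; names that differ only in an ending like _2 or _b are one class to them, and where a whole thing is asked for, a point or a joint stands for the part that bears it (a point fixed in the world has none). Each returns a list of dicts, best first, with "conf" (0 to 1); they miss things now and then, are a little off and sometimes report something else, mostly with a low value. They report only what shows in the picture. A call takes as long as a camera call. They do not tell look-alikes from the thing itself.
- ctrl.masks_of(label, picture): "region" (420x560 bool, what is visible of it) and "bbox" ([left, top, right, bottom] in pixels, round what is visible of it).
The state is a dict: "clock": time; "joint_pos": joint angles; "dq": joint speeds; "joint_torque": joint torques, N m; "position": TCP position; "tool_rot": TCP orientation; "contact_force": force on the tool from outside, world axes, zero at the start; "moment": the same for the moment, N m; "width": finger opening in m; "gripper_force": force on a finger pad.
Only numpy, scipy, OpenCV 4.12 (cv2) and the standard library are available. Lean on these libraries where they do the work, as an engineer would, in place of code of your own. Each camera call takes 0.05 s, during which the arm holds its last target. There are 200 camera calls.

## Working session

There is one attempt and no reset: what is moved stays moved. The work goes in short steps, Python scripts to look and compute and a tool call to move; the robot and the scene stay as the last step left them, time stands still between calls to the robot, and variables do not carry over. Pictures are saved under pics/ and viewed, at most 14 in all, crops included, and the job is handed in when it is done.

Besides the shell and the picture viewer there is one more tool, called after "Emit:" by a JSON object that holds its "name" and its "arguments", one argument or row to a line. apply_moves: Moves the arm, as the interface text tells. Its arguments: {"type":"object","properties":{"offset":{"type":"array"},"spin":{"type":"array"},"grip":{"type":"number"},"grip_force":{"type":"number"}},"required":["offset","spin"]}

```bash
ls; mkdir -p pics
python3 - <<'E'
from workcell import ctrl
import cv2
s=ctrl.get_state();print(s)
for n in("scene","top"):
    p=ctrl.read_camera(n);cv2.imwrite(f"pics/{n}0.png",p["image"][:,:,::-1])
    print({k:v for k,v in p.items() if k not in("image","range_z")})
E
```

```text
pics
{'clock': 0.0, 'joint_pos': array([ 1.10016839e+00,  2.59344929e-01,  1.53607888e+00,  3.20015156e-05,
        1.34800116e+00, -2.02799202e-01]), 'dq': array([-0.00039587,  0.00151412,  0.00066075, -0.00011   ,  0.00177887,
       -0.00014254]), 'joint_torque': array([-1.26240673e-03, -4.46012986e+01, -2.90574360e+01, -4.65048342e-04,
        1.14025935e-02,  1.65797360e-05]), 'position': array([0.14527492, 0.52992464, 0.23047534]), 'tool_rot': array([-4.19374236e-01, -3.11283376e+00,  2.69983019e-03]), 'contact_force': array([ 0.37104628, -0.29103153, -0.87049934]), 'moment': array([ 0.00528532,  0.01540248, -0.01562472]), 'gripper_force': 0.0, 'width': 0.08556405490269421}
{'vfov': 54.095627552573035, 'cx': 272.5492365763666, 'cy': 207.97406052395513, 'k1': -0.03827966146926732, 'rvec': array([ 1.37373333,  2.17811084, -0.93557661]), 'tvec': array([ 0.24235921, -0.28147004,  1.57894452]), 'shot': 1}
{'vfov': 51.91077483741371, 'cx': 278.83696609554084, 'cy': 208.7934485781649, 'k1': 0.01085297872249704, 'rvec': array([ 2.17831403, -2.11853567,  0.13667268]), 'tvec': array([0.01036247, 0.58301398, 1.10768571]), 'shot': 2}
```

View pics/scene0.png

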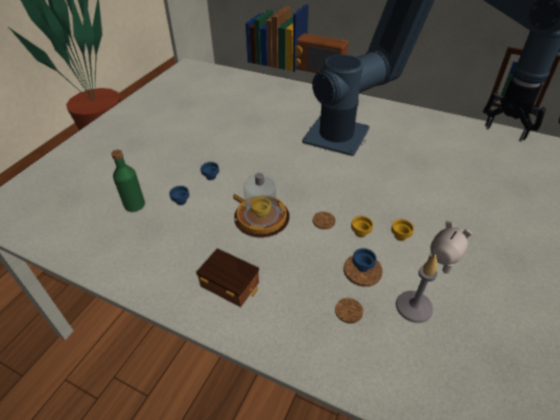

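View pics/top0.png

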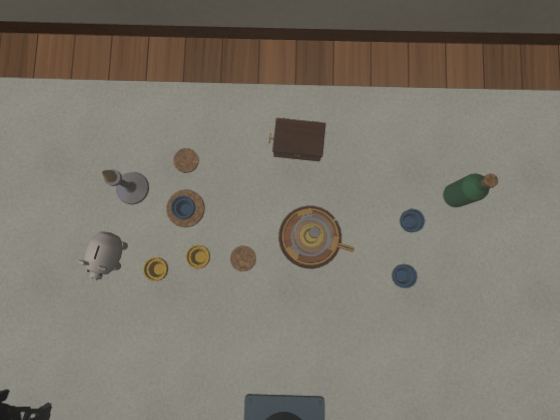

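Scene: dome with a yellow bowl on the stand (top view, 310,237), ring handle at (345,248). The large trivet with a blue bowl is at (185,208), loose yellow bowls at (198,257) and (155,268), loose blue bowls at (412,220) and (404,275). Two small coasters are look-alikes.

```bash
cat > h.py <<'E'
from workcell import ctrl
import numpy as np, cv2
from scipy.spatial.transform import Rotation as R
from scipy.optimize import least_squares
def K(p):
    f=210/np.tan(np.radians(p["vfov"])/2); return np.array([[f,0,p["cx"]],[0,f,p["cy"]],[0,0,1]]),np.array([p["k1"],0,0,0])
def rays(p,uv):
    k,d=K(p); n=cv2.undistortPointsIter(np.float64(uv).reshape(-1,1,2),k,d,None,None,(3,50,1e-10)).reshape(-1,2)
    return np.c_[n,np.ones(len(n))]
def cam(p):
    r=cv2.Rodrigues(p["rvec"])[0]; return r,-r.T@p["tvec"]
def plane(p,uv,z):            # pixel -> world on height z
    r,c=cam(p); w=rays(p,uv)@r; return c+w*((z-c[2])/w[:,2])[:,None]
def cloud(p,m):               # mask -> world points
    v,u=np.nonzero(m&(p["range_z"]>0)); r,c=cam(p)
    return c+(rays(p,np.c_[u,v])*p["range_z"][v,u][:,None])@r, p["image"][v,u]
def proj(p,X):
    k,d=K(p); return cv2.projectPoints(np.float64(X).reshape(-1,1,3),p["rvec"],p["tvec"],k,d)[0].reshape(-1,2)
def circ(P,r=None):
    c0=P.mean(0)
    return least_squares(lambda q:np.hypot(P[:,0]-q[0],P[:,1]-q[1])-(q[2] if r is None else r),[*c0,.03],loss="soft_l1",f_scale=.002).x
def rim(p,m,z,r=None):        # outer contour of mask taken on plane z
    c=max(cv2.findContours(m.astype(np.uint8),0,1)[0],key=len).reshape(-1,2)
    h=cv2.convexHull(c).reshape(-1,2)
    return circ(plane(p,h,z)[:,:2],r)
E
python3 - <<'E'
from h import *
np.set_printoptions(precision=4,suppress=True)
P=[ctrl.read_camera("top"),ctrl.read_camera("scene")]
for l in["blue1","yellow1","trivet","stand","dome","ring_handle","piggy_bank","bottle","led_lamp","music_box"]:
  for n,p in zip("ts",P):
    for d in ctrl.masks_of(l,p):
        X,_=cloud(p,d["region"])
        if len(X)<5: continue
        lo,hi=np.percentile(X,2,0),np.percentile(X,98,0)
        print(l,n,round(d["conf"],2),np.array(d["bbox"]),len(X),"mid",(lo+hi)/2,"ext",hi-lo,"zmax",round(hi[2],3))
E
```

```text
blue1 t 0.98 [172.  195.6 193.  221.3] 439 mid [0.5787 0.2799 0.0365] ext [0.055  0.0562 0.0466] zmax 0.06
blue1 t 0.94 [399.2 207.4 426.4 232.4] 497 mid [ 0.5625 -0.3249  0.0236] ext [0.0569 0.0599 0.0471] zmax 0.047
blue1 t 0.84 [394.2 265.3 417.9 287.4] 520 mid [ 0.4167 -0.3036  0.0236] ext [0.0545 0.0606 0.0475] zmax 0.047
blue1 s 0.74 [200.5 162.9 219.3 178. ] 259 mid [ 0.42   -0.3012  0.0238] ext [0.0575 0.0589 0.0407] zmax 0.044
blue1 s 0.64 [353.6 247.9 375.1 271.6] 430 mid [0.5809 0.282  0.0373] ext [0.0585 0.0542 0.0427] zmax 0.059
blue1 s 0.54 [167.2 184.7 187.2 204.3] 309 mid [ 0.5571 -0.3422  0.0223] ext [0.0718 0.0943 0.0477] zmax 0.046
yellow1 t 0.93 [140.5 256.9 170.1 280.1] 477 mid [0.4166 0.3447 0.0242] ext [0.0546 0.0573 0.0463] zmax 0.047
yellow1 t 0.22 [283.5 206.8 350.8 263.5] 652 mid [ 0.5143 -0.0758  0.0172] ext [0.1447 0.1799 0.0234] zmax 0.029
yellow1 t 0.21 [289.2 215.4 332.3 258.4] 1400 mid [ 0.5104 -0.0569  0.091 ] ext [0.0883 0.091  0.1518] zmax 0.167
yellow1 s 0.92 [351.6 216.2 372.7 234.9] 339 mid [0.453  0.2376 0.0266] ext [0.0597 0.0533 0.0414] zmax 
[... 2324 characters left out ...]
0.1091] zmax 0.111
bottle t 0.8 [444.  172.1 498.  206.8] 1211 mid [ 0.6356 -0.4463  0.1128] ext [0.0589 0.0501 0.1984] zmax 0.212
bottle s 0.89 [109.3 147.1 145.4 212.8] 1218 mid [ 0.6027 -0.5219  0.1043] ext [0.1428 0.2105 0.2108] zmax 0.21
led_lamp t 0.73 [100.2 168.2 150.9 203.1] 1055 mid [0.6357 0.4319 0.0988] ext [0.0784 0.0771 0.1904] zmax 0.194
music_box t 0.62 [271.8 119.2 323.9 159.6] 2000 mid [ 0.7729 -0.0187  0.0369] ext [0.094  0.1296 0.0669] zmax 0.07
music_box t 0.58 [283.1 209.5 352.5 262.6] 401 mid [ 0.5203 -0.0791  0.0195] ext [0.1322 0.1623 0.0187] zmax 0.029
music_box s 0.75 [196.  247.9 253.7 307. ] 2328 mid [ 0.7788 -0.0178  0.0375] ext [0.0926 0.1313 0.0633] zmax 0.069
```

```bash
cat > look.py <<'E'
from h import *
np.set_printoptions(precision=4,suppress=True)
full=np.ones((420,560),bool)
def scenecloud(ps): 
    a=[cloud(p,full) for p in ps]; return np.concatenate([x[0] for x in a]),np.concatenate([x[1] for x in a])
def bowls(ps,zlo=.036,zhi=.052):
    for l in("blue1","yellow1"):
        for p in ps:
            for d in ctrl.masks_of(l,p):
                X,_=cloud(p,d["region"]); top=np.percentile(X[:,2],97) if len(X)>50 else 9
                S=X[X[:,2]>top-.008] 
                if len(X)<50 or len(S)<15: continue
                print(l,p["shot"],round(d["conf"],2),"circ",circ(S[:,:2],.029)[:2],"mean",S[:,:2].mean(0),"top",round(top,4), "fit r",circ(S[:,:2])[2])
E
python3 - <<'E'
from look import *
t,s=ctrl.read_camera("top"),ctrl.read_camera("scene")
bowls([t,s])
for p in(t,s):
    X,C=cloud(p,full); near=np.hypot(X[:,0]-.512,X[:,1]+.057)<.14
    k=X[near&(X[:,2]>.158)]; print("knob",len(k),(k.min(0)+k.max(0))[:2]/2,k.mean(0),k[:,2].max())
    rg=near&(X[:,2]>.0215)&(X[:,2]<.030)
    Y=X[rg]; r=np.hypot(*(Y[:,:2]-[.512,-.057]).T)
    ring=Y[(r>.068)&(r<.082)]; print("ring",len(ring),circ(ring[:,:2],.074)[:2],np.median(ring[:,2]))
    hd=Y[(r>.085)&(r<.13)]; print("handle",len(hd),hd.mean(0)); 
    tv=(np.hypot(X[:,0]-.582,X[:,1]-.283)<.07)&(X[:,2]>.008)&(X[:,2]<.018); T=X[tv][:,:2]; h=T[cv2.convexHull(T.astype(np.float32),returnPoints=False).ravel()]; print("trivet",circ(h,.052)[:2],circ(h))
# zoom top
c=t["image"][195:285,265:365,::-1]; a=cv2.resize(c,None,fx=6,fy=6,interpolation=2)
c=s["image"][160:245,225:310,::-1]; b=cv2.resize(c,None,fx=6,fy=6,interpolation=2)
cv2.imwrite("pics/ztop.png",a);cv2.imwrite("pics/zsc.png",b)
E
```

```text
blue1 5 0.95 circ [ 0.5625 -0.3256] mean [ 0.5599 -0.3275] top 0.0468 fit r 0.029006930859872916
blue1 5 0.9 circ [ 0.4171 -0.3033] mean [ 0.4183 -0.3033] top 0.0464 fit r 0.02938411007305382
blue1 5 0.63 circ [0.579  0.2802] mean [0.5779 0.2784] top 0.0582 fit r 0.028488656757799456
blue1 6 0.79 circ [0.581  0.2824] mean [0.5854 0.2848] top 0.0583 fit r 0.028482862818019393
blue1 6 0.78 circ [ 0.4199 -0.3016] mean [ 0.4201 -0.3014] top 0.0443 fit r 0.029060332906813702
blue1 6 0.68 circ [ 0.5647 -0.3245] mean [ 0.57   -0.3211] top 0.0445 fit r 0.027785344464814673
yellow1 5 0.77 circ [0.452  0.2364] mean [0.4504 0.2357] top 0.046 fit r 0.028604380748548475
yellow1 5 0.68 circ [0.4166 0.3449] mean [0.4177 0.3441] top 0.0467 fit r 0.028430267612796153
yellow1 5 0.38 circ [0.5791 0.2803] mean [0.579  0.2802] top 0.0584 fit r 0.028647062097200957
yellow1 6 0.74 circ [0.4181 0.3469] mean [0.4192 0.3478] top 0.0465 fit r 0.027986301332649843
yellow1 6 0.65 circ [0.4532 0.2381] mean [0.4528 0.2385] top 0.0467 fit r 0.02885149926217403
yellow1 6 0.22 circ [ 0.5447 -0.0467] mean [ 0.5311 -0.0548] top 0.0272 fit r 0.07342912892805412
knob 94 [ 0.5131 -0.0585] [ 0.5137 -0.0586  0.1662] 0.17220286568465348
ring 350 [ 0.5138 -0.0579] 0.02489775092908797
handle 56 [ 0.487  -0.1566  0.0247]
trivet [0.5827 0.2837] [0.5826 0.2837 0.0515]
knob 60 [ 0.5146 -0.0579] [ 0.5167 -0.0571  0.1654] 0.17056193856295365
ring 187 [ 0.5137 -0.0579] 0.024754929704829287
handle 29 [ 0.4888 -0.1552  0.0254]
trivet [0.5843 0.285 ] [0.5843 0.285  0.052 ]
```

View pics/ztop.png

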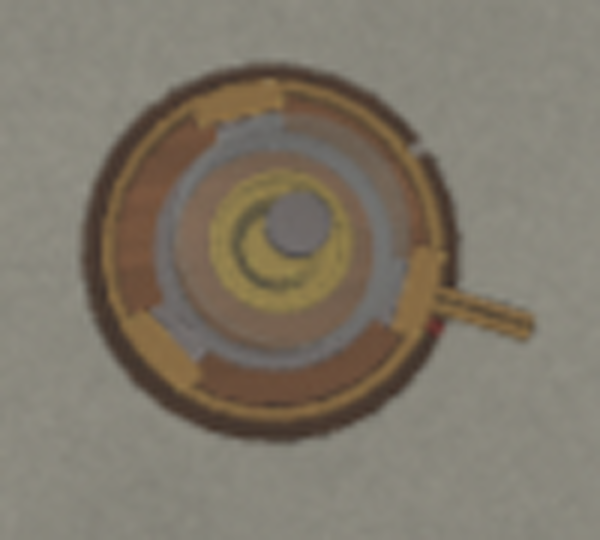

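The zoom shows the locked state: handle (crop 490,310) beside the red mark (437,328) and the white mark at (418,148). The tabs lie over the lugs, with the yellow bowl inside.

Run:
```python
from look import *
t=ctrl.read_camera("top")
c=np.array([.5138,-.058])
for n,u,z in(("white",(334.7-.5,219.7-.5),.005),("red",(337.8-.5,249.7-.5),.005),("tip",(265+530/6-.5,195+327/6-.5),.024),("h",(265+450/6-.5,195+300/6-.5),.024),("tabc",(265+240/6,195+100/6),.024),("tab3",(265+165/6,195+352/6),.024)):
    d=plane(t,[u],z)[0,:2]-c; print(n,d,np.hypot(*d),np.degrees(np.arctan2(d[1],d[0])))
s=ctrl.get_state();m=R.from_rotvec(s["tool_rot"]).as_matrix();print(m,s["clock"])
```

```text
white [ 0.0488 -0.0669] 0.08279127928790672 -53.8534855233246
red [-0.0325 -0.0761] 0.08273498869065647 -113.09762741824136
tip [-0.0316 -0.1149] 0.11913705135944708 -105.3852651689914
h [-0.0207 -0.0794] 0.08203465450067966 -104.596238998022
tabc [0.0649 0.0141] 0.06640806370784619 12.28013400863368
tab3 [-0.0485  0.0451] 0.0661717760813095 137.09174124221784
[[-0.9644  0.2646  0.    ]
 [ 0.2646  0.9644 -0.0001]
 [-0.     -0.0001 -1.    ]] 1.55
```

Emit:
{"name": "apply_moves", "arguments": {
  "offset": [
    [0,0,0],
    [0,0,0],
    [0,0,0],
    [0,0,0],
    [0,0,0],
    [0,0,0],
    [0,0,0],
    [0,0,0],
    [0,0,0],
    [0,0,0]
  ],
  "spin": [0.145,0.145,0.145,0.145,0.145,0.145,0.145,0.145,0.145,0.145],
  "grip": 0.35,
  "grip_force": 20
}}

```text
clock: 2.55
position: [0.1455, 0.5304, 0.2313]
tool_rot: [2.385, 2.045, -0.0]
contact_force: [-0.4, 1.3, -0.5]
width: 0.0298
gripper_force: 0.0
```

Emit:
{"name": "apply_moves", "arguments": {
  "offset": [
    [0,0,0],
    [-30,26,0],
    [-30,26,0],
    [-30,26,0],
    [-30,26,0],
    [-30,26,0],
    [-30,26,0],
    [-30,26,0],
    [-30,26,0],
    [-30,26,0]
  ],
  "spin": [0.11,0,0,0,0,0,0,0,0,0]
}}

```text
clock: 3.55
position: [0.3036, 0.2084, 0.2316]
tool_rot: [2.487, 1.919, 0.002]
contact_force: [0.8, -0.2, -0.2]
width: 0.0298
gripper_force: 0.0
```

Emit:
{"name": "apply_moves", "arguments": {
  "offset": [
    [-31,27,0],
    [-31,27,0],
    [-31,27,0],
    [-31,27,0],
    [-31,27,0],
    [-31,27,0],
    [-31,27,0],
    [-31,27,0],
    [-31,27,0],
    [-31,27,0]
  ],
  "spin": [0,0,0,0,0,0,0,0,0,0]
}}

```text
clock: 4.55
position: [0.4861, -0.1604, 0.2314]
tool_rot: [2.488, 1.918, 0.0]
contact_force: [0.1, 1.2, 0.4]
width: 0.0302
gripper_force: 0.0
```

```bash
cat >> h.py <<'E'
def togo(x,y,z,xdeg=None):    # total shift in tool axes (mm), and spin needed so that tool x points at xdeg
    s=ctrl.get_state(); m=R.from_rotvec(s["tool_rot"]).as_matrix(); a=np.degrees(np.arctan2(m[1,0],m[0,0]))
    d=(m.T@(np.array([x,y,z])-s["position"])*1000).round(1)
    sp=0 if xdeg is None else np.radians((a-xdeg+180)%360-180)
    print("t",round(s["clock"],2),"pos",s["position"].round(4),"xdeg",a.round(1),"go",d,"spin",round(sp,3),"F",s["contact_force"].round(1),"w",round(s["width"],4),"gf",s["gripper_force"],"q",s["joint_pos"].round(2))
E
python3 -c "
from h import *
togo(.4871,-.1575,.006,75)"
```

```text
t 4.55 pos [ 0.4861 -0.1604  0.2314] xdeg 75.3 go [3.000e+00 2.000e-01 2.254e+02] spin 0.004 F [0.1 1.2 0.4] w 0.0302 gf 0.0 q [-0.54  0.19  1.62  0.    1.33 -0.28]
```

Emit:
{"name": "apply_moves", "arguments": {
  "offset": [
    [0,0,25],
    [0,0,25],
    [0,0,25],
    [0,0,25],
    [0,0,25],
    [0,0,25],
    [0,0,25],
    [0,0,25],
    [0,0,15],
    [0,0,10]
  ],
  "spin": [0,0,0,0,0,0,0,0,0,0]
}}

```text
clock: 5.55
position: [0.485, -0.1584, 0.0051]
tool_rot: [-2.487, -1.917, 0.001]
contact_force: [0.5, 0.6, 0.6]
width: 0.0301
gripper_force: 0.0
```

Emit:
{"name": "apply_moves", "arguments": {
  "offset": [
    [0,0,0],
    [0,0,0],
    [0,0,0],
    [0,0,0],
    [0,0,0],
    [0,0,0],
    [0,0,0],
    [0,0,0],
    [0,0,0],
    [0,0,0]
  ],
  "spin": [0,0,0,0,0,0,0,0,0,0],
  "grip": 0
}}

```text
clock: 6.55
position: [0.4853, -0.1585, 0.0061]
tool_rot: [-2.487, -1.918, 0.0]
contact_force: [5.1, -0.5, -20.6]
width: 0.0119
gripper_force: 21.0
```

Emit:
{"name": "apply_moves", "arguments": {
  "offset": [
    [0.4,9.1,0],
    [0.4,9.1,0],
    [0.4,9.1,0],
    [0.4,9.1,0],
    [0.4,9.1,0],
    [0.4,9.1,0],
    [0.4,9.1,0],
    [0.4,9.1,0],
    [0.4,9.1,0],
    [0.4,9.1,0]
  ],
  "spin": [-0.087,-0.087,-0.087,-0.087,-0.087,-0.087,-0.087,-0.087,-0.087,-0.087]
}}

```text
clock: 7.55
position: [0.5729, -0.1444, 0.0061]
tool_rot: [1.442, 2.79, -0.003]
contact_force: [3.6, -6.1, -19.4]
width: 0.0116
gripper_force: 19.3
```

Emit:
{"name": "apply_moves", "arguments": {
  "offset": [
    [0,2,0],
    [0,2,0],
    [0,0,0],
    [0,0,0],
    [0,0,0],
    [0,0,0],
    [0,0,0],
    [0,0,0],
    [0,0,0],
    [0,0,0]
  ],
  "spin": [-0.019,-0.019,0,0,0,0,0,0,0,0]
}}

```text
clock: 8.55
position: [0.5755, -0.1425, 0.0061]
tool_rot: [1.394, 2.814, -0.003]
contact_force: [2.7, -6.6, -19.1]
width: 0.0114
gripper_force: 22.7
```

```bash
python3 -c "
from h import *
togo(.5138,-.058,.2)
s=ctrl.get_state()['position'];d=s[:2]-[.5138,-.058];print(np.hypot(*d),np.degrees(np.arctan2(d[1],d[0])))
t=ctrl.read_camera('top');X,_=cloud(t,np.ones((420,560),bool));near=np.hypot(X[:,0]-.514,X[:,1]+.058)<.14
cv2.imwrite('pics/z2.png',cv2.resize(t['image'][185:295,260:370,::-1],None,fx=5,fy=5,interpolation=2))
"
```

```text
t 8.55 pos [ 0.5755 -0.1425  0.0061] xdeg 127.3 go [ 104.3    1.8 -194.1] spin 0 F [  2.7  -6.6 -19.1] w 0.0114 gf 22.6988285779953 q [-0.43  0.57  1.68 -0.    0.9  -1.08]
0.10460751255451955 -53.86401534807151
```

View pics/z2.png

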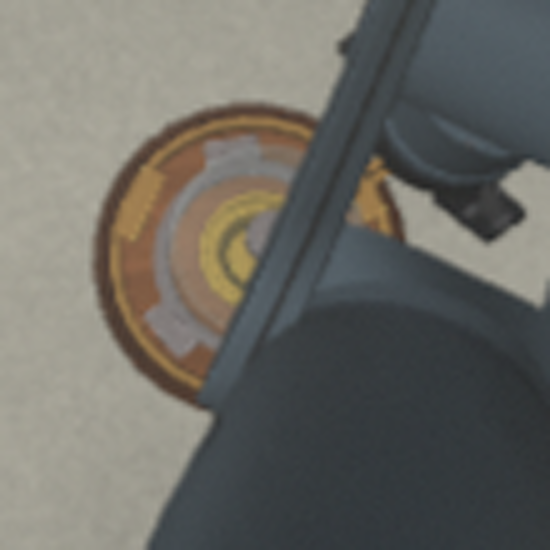

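The picture shows the tabs turned clear of the grey lugs (lugs at crop 235,150 and 170,330; tab at 140,205). I'll nudge to the stop.

Emit:
{"name": "apply_moves", "arguments": {
  "offset": [
    [0,1,0],
    [0,1,0],
    [0,0,0],
    [0,0,0],
    [0,0,0],
    [0,0,0],
    [0,0,0],
    [0,0,0],
    [0,0,0],
    [0,0,0]
  ],
  "spin": [-0.01,-0.01,0,0,0,0,0,0,0,0]
}}

```text
clock: 9.6
position: [0.5756, -0.1424, 0.0061]
tool_rot: [-1.366, -2.828, 0.007]
contact_force: [-2.8, -11.4, -15.5]
width: 0.0117
gripper_force: 30.5
```

Emit:
{"name": "apply_moves", "arguments": {
  "offset": [
    [0,-1,0],
    [0,0,0],
    [0,0,0],
    [0,0,0],
    [0,0,0],
    [0,0,-15],
    [0,0,-35],
    [0,0,-45],
    [0,0,-45],
    [0,0,-45]
  ],
  "spin": [0,0,0,0,0,0,0,0,0,0],
  "grip": 0.35
}}

```text
clock: 10.6
position: [0.5762, -0.1397, 0.1932]
tool_rot: [-1.366, -2.829, 0.0]
contact_force: [1.3, 0.1, -1.0]
width: 0.0302
gripper_force: 0.0
```

Emit:
{"name": "apply_moves", "arguments": {
  "offset": [
    [0,0,0],
    [0,0,0],
    [0,0,0],
    [0,0,0],
    [0,0,0],
    [0,0,0],
    [0,0,0],
    [0,0,0],
    [0,0,0],
    [0,0,0]
  ],
  "spin": [0.14,0.14,0.14,0.14,0.11,0,0,0,0,0],
  "grip": 0.6
}}

```text
clock: 11.6
position: [0.5764, -0.14, 0.1913]
tool_rot: [-2.219, -2.223, 0.0]
contact_force: [0.3, -0.1, -0.1]
width: 0.0513
gripper_force: 0.0
```

```bash
python3 -c "
from look import *
togo(.5138,-.058,.141,90)
for n in('scene','top'):
    p=ctrl.read_camera(n);X,_=cloud(p,full);near=np.hypot(X[:,0]-.514,X[:,1]+.058)<.03
    k=X[near&(X[:,2]>.158)&(X[:,2]<.175)];
    if len(k):print('knob',len(k),(k.min(0)+k.max(0))[:2]/2)
"
```

```text
t 11.6 pos [ 0.5764 -0.14    0.1913] xdeg 90.1 go [ 82.1 -62.5  50.3] spin 0.002 F [ 0.3 -0.1 -0.1] w 0.0513 gf 0.0 q [-0.43  0.36  1.49 -0.    1.29 -0.43]
knob 62 [ 0.5153 -0.0576]
knob 55 [ 0.514 -0.055]
```

Emit:
{"name": "apply_moves", "arguments": {
  "offset": [
    [20,-15,-5],
    [20,-15,0],
    [21,-16,0],
    [21,-16,0],
    [0,0,0],
    [0,0,15],
    [0,0,15],
    [0,0,15],
    [0,0,8],
    [0,0,0]
  ],
  "spin": [0,0,0,0,0,0,0,0,0,0]
}}

```text
clock: 12.7
position: [0.5139, -0.0583, 0.1422]
tool_rot: [-2.219, -2.221, 0.002]
contact_force: [-0.0, 0.2, 0.2]
width: 0.0513
gripper_force: 0.0
```

Emit:
{"name": "apply_moves", "arguments": {
  "offset": [
    [0,0,0],
    [0,0,0],
    [0,0,0],
    [0,0,0],
    [0,0,0],
    [0,0,0],
    [0,0,0],
    [0,0,0],
    [0,0,0],
    [0,0,0]
  ],
  "spin": [0,0,0,0,0,0,0,0,0,0],
  "grip": 0,
  "grip_force": 80
}}

```text
clock: 13.7
position: [0.5147, -0.0584, 0.1442]
tool_rot: [2.219, 2.222, 0.001]
contact_force: [-3.4, -0.8, 5.7]
width: 0.0235
gripper_force: 78.6
```

Emit:
{"name": "apply_moves", "arguments": {
  "offset": [
    [0,0,-5],
    [0,0,-10],
    [0,0,-15],
    [0,0,-20],
    [0,0,-20],
    [0,0,-20],
    [0,0,-15],
    [0,0,-10],
    [0,0,-5],
    [0,0,0]
  ],
  "spin": [0,0,0,0,0,0,0,0,0,0]
}}

```text
clock: 14.7
position: [0.5145, -0.0581, 0.2637]
tool_rot: [2.22, 2.222, 0.001]
contact_force: [-0.5, 0.3, -3.4]
width: 0.0234
gripper_force: 78.8
```

Emit:
{"name": "apply_moves", "arguments": {
  "offset": [
    [-10,10,0],
    [-16,18,0],
    [-20,22,0],
    [-22,24,0],
    [-22,24,0],
    [-22,24,0],
    [-20,22,0],
    [-16,18,0],
    [-12,12,0],
    [0,0,0]
  ],
  "spin": [0,0,0,0,0,0,0,0,0,0]
}}

```text
clock: 15.7
position: [0.6895, -0.2207, 0.26]
tool_rot: [-2.221, -2.219, 0.002]
contact_force: [-0.5, -0.8, -3.4]
width: 0.0238
gripper_force: 79.1
```

```bash
python3 -c "
from look import *
togo(.69,-.22,.132,90)
p=ctrl.read_camera('scene');cv2.imwrite('pics/s3.png',p['image'][:,:,::-1])"
```

```text
t 15.7 pos [ 0.6895 -0.2207  0.26  ] xdeg 89.9 go [  0.7   0.8 128. ] spin -0.001 F [-0.5 -0.8 -3.4] w 0.0238 gf 79.0692400932312 q [-0.46  0.57  0.99 -0.    1.58 -0.46]
```

View pics/s3.png

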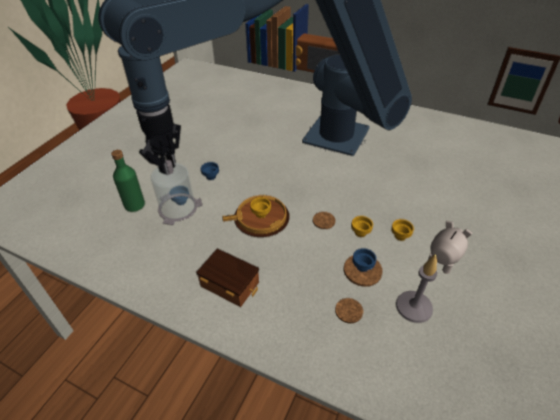

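The dome is held at about (178,195) in the scene view, and the yellow bowl stays on the stand (262,207). Setting the dome down.

Emit:
{"name": "apply_moves", "arguments": {
  "offset": [
    [0,0,10],
    [0,0,20],
    [0,0,25],
    [0,0,25],
    [0,0,20],
    [0,0,12],
    [0,0,6],
    [0,0,4],
    [0,0,3],
    [0,0,2]
  ],
  "spin": [0,0,0,0,0,0,0,0,0,0]
}}

```text
clock: 16.75
position: [0.689, -0.2182, 0.1372]
tool_rot: [2.219, 2.221, 0.001]
contact_force: [0.3, -1.3, -2.9]
width: 0.0235
gripper_force: 79.2
```

Emit:
{"name": "apply_moves", "arguments": {
  "offset": [
    [0,0,1],
    [0,0,1],
    [0,0,0],
    [0,0,0],
    [0,0,0],
    [0,0,0],
    [0,0,0],
    [0,0,0],
    [0,0,0],
    [0,0,0]
  ],
  "spin": [0,0,0,0,0,0,0,0,0,0]
}}

```text
clock: 17.75
position: [0.6885, -0.2179, 0.1343]
tool_rot: [2.22, 2.223, -0.0]
contact_force: [-0.4, 0.6, -1.9]
width: 0.0237
gripper_force: 79.2
```

Emit:
{"name": "apply_moves", "arguments": {
  "offset": [
    [0,0,1],
    [0,0,1],
    [0,0,1],
    [0,0,0],
    [0,0,0],
    [0,0,0],
    [0,0,0],
    [0,0,0],
    [0,0,0],
    [0,0,0]
  ],
  "spin": [0,0,0,0,0,0,0,0,0,0]
}}

```text
clock: 18.75
position: [0.6885, -0.2181, 0.1324]
tool_rot: [2.22, 2.222, -0.0]
contact_force: [-4.3, 1.2, 6.3]
width: 0.0234
gripper_force: 79.9
```

Emit:
{"name": "apply_moves", "arguments": {
  "offset": [
    [0,0,0],
    [0,0,0],
    [0,0,0],
    [0,0,0],
    [0,0,0],
    [0,0,-10],
    [0,0,-15],
    [0,0,-20],
    [0,0,-20],
    [0,0,0]
  ],
  "spin": [0,0,0,0,0,0,0,0,0,0],
  "grip": 0.6
}}

```text
clock: 19.75
position: [0.6906, -0.2189, 0.2019]
tool_rot: [2.214, 2.217, 0.004]
contact_force: [0.8, -0.2, 0.9]
width: 0.0511
gripper_force: 0.0
```

Emit:
{"name": "apply_moves", "arguments": {
  "offset": [
    [-10,-12,-5],
    [-12,-14,0],
    [-12,-14,0],
    [-12,-14,0],
    [-12,-14,0],
    [-12,-14,0],
    [-12,-14,0],
    [-12,-14,0],
    [-12,-14,0],
    [0,0,0]
  ],
  "spin": [0,0,0,0,0,0,0,0,0,0],
  "grip": 1
}}

```text
clock: 20.75
position: [0.5626, -0.3262, 0.2015]
tool_rot: [2.223, 2.22, -0.001]
contact_force: [0.3, 0.9, -0.5]
width: 0.0854
gripper_force: 0.0
```

```bash
python3 -c "
from look import *
togo(.5636,-.325,.010,90)
p=ctrl.read_camera('scene');q=ctrl.read_camera('top');bowls([p,q])
X,_=cloud(p,full);k=X[(np.hypot(X[:,0]-.689,X[:,1]+.218)<.03)&(X[:,2]>.147)&(X[:,2]<.165)];print('knob',len(k),(k.min(0)+k.max(0))[:2]/2,k[:,2].max())"
```

```text
t 20.75 pos [ 0.5626 -0.3262  0.2015] xdeg 89.9 go [  1.4   1.1 191.5] spin -0.002 F [ 0.3  0.9 -0.5] w 0.0854 gf 0.0 q [-0.7   0.46  1.32 -0.    1.37 -0.69]
blue1 12 0.88 circ [0.5809 0.2824] mean [0.582  0.2834] top 0.0579 fit r 0.028674533140033005
blue1 12 0.75 circ [ 0.4198 -0.3013] mean [ 0.4214 -0.3005] top 0.0433 fit r 0.028761360673743755
blue1 12 0.45 circ [ 0.5163 -0.0585] mean [ 0.5155 -0.0592] top 0.0582 fit r 0.02879388912007364
blue1 13 0.78 circ [0.5792 0.2803] mean [0.5789 0.2787] top 0.0586 fit r 0.02873303040709703
blue1 13 0.61 circ [ 0.4172 -0.3027] mean [ 0.4217 -0.276 ] top 0.0473 fit r 0.02932541847001435
blue1 13 0.6 circ [ 0.5626 -0.3255] mean [ 0.5621 -0.3257] top 0.0463 fit r 0.02937590341783574
yellow1 12 0.72 circ [0.4178 0.3468] mean [0.4226 0.3485] top 0.0467 fit r 0.028179664893175426
yellow1 12 0.56 circ [0.4534 0.238 ] mean [0.4529 0.2377] top 0.0469 fit r 0.02892378439015362
yellow1 12 0.52 circ [ 0.5165 -0.0583] mean [ 0.5223 -0.0572] top 0.0577 fit r 0.028325412055377665
yellow1 12 0.52 circ [0.5808 0.2822] mean [0.5817 0.2826] top 0.0582 fit r 0.02865615973095919
yellow1 12 0.33 circ [ 0.6706 -0.2321] mean [ 0.6912 -0.2156] top 0.1514 fit r 0.009765536719476364
yellow1 13 0.81 circ [0.4165 0.345 ] mean [0.4165 0.3457] top 0.0471 fit r 0.028715868299960663
yellow1 13 0.78 circ [ 0.5151 -0.0595] mean [ 0.5148 -0.0588] top 0.0587 fit r 0.02878649207596375
yellow1 13 0.58 circ [0.4521 0.2364] mean [0.4515 0.2367] top 0.0467 fit r 0.02867042809625787
yellow1 13 0.41 circ [ 0.4173 -0.3027] mean [ 0.4211 -0.2757] top 0.0468 fit r 0.030544799293253794
yellow1 13 0.35 circ [ 0.7093 -0.2005] mean [ 0.687  -0.2173] top 0.1537 fit r 0.009126302712648275
knob 70 [ 0.689  -0.2177] 0.15775916468152928
```

Emit:
{"name": "apply_moves", "arguments": {
  "offset": [
    [1,1,20],
    [0,0,25],
    [0,0,25],
    [0,0,25],
    [0,0,25],
    [0,0,25],
    [0,0,20],
    [0,0,15],
    [0,0,8],
    [0,0,2]
  ],
  "spin": [0,0,0,0,0,0,0,0,0,0]
}}

```text
clock: 22.05
position: [0.5656, -0.3226, 0.0105]
tool_rot: [-2.219, -2.222, 0.0]
contact_force: [0.6, -0.1, -0.5]
width: 0.0853
gripper_force: 0.0
```

Emit:
{"name": "apply_moves", "arguments": {
  "offset": [
    [0,0,0],
    [0,0,0],
    [0,0,0],
    [0,0,0],
    [0,0,0],
    [0,0,0],
    [0,0,0],
    [0,0,0],
    [0,0,0],
    [0,0,0]
  ],
  "spin": [0,0,0,0,0,0,0,0,0,0],
  "grip": 0,
  "grip_force": 50
}}

```text
clock: 23.05
position: [0.5665, -0.3238, 0.013]
tool_rot: [2.218, 2.22, 0.0]
contact_force: [0.4, -0.1, 6.3]
width: 0.0613
gripper_force: 54.7
```

Emit:
{"name": "apply_moves", "arguments": {
  "offset": [
    [0,0,-5],
    [0,0,-15],
    [0,0,-25],
    [0,0,-30],
    [0,0,-30],
    [0,0,-25],
    [0,0,-20],
    [0,0,-15],
    [0,0,-5],
    [0,0,0]
  ],
  "spin": [0,0,0,0,0,0,0,0,0,0]
}}

```text
clock: 24.05
position: [0.5659, -0.3233, 0.1826]
tool_rot: [2.219, 2.221, 0.0]
contact_force: [0.1, -0.4, -1.7]
width: 0.0611
gripper_force: 54.5
```

Emit:
{"name": "apply_moves", "arguments": {
  "offset": [
    [15,0,0],
    [30,0,0],
    [35,0,0],
    [35,0,0],
    [35,0,0],
    [35,0,0],
    [35,0,0],
    [35,0,0],
    [35,0,0],
    [35,0,0]
  ],
  "spin": [0,0,0,0,0,0,0,0,0,0]
}}

```text
clock: 25.05
position: [0.5637, 0.0045, 0.18]
tool_rot: [-2.218, -2.221, 0.002]
contact_force: [0.3, -0.5, -1.1]
width: 0.0614
gripper_force: 54.5
```

Emit:
{"name": "apply_moves", "arguments": {
  "offset": [
    [35,2,0],
    [35,2,0],
    [35,2,0],
    [35,2,0],
    [35,2,0],
    [35,2,0],
    [30,1,0],
    [25,1,0],
    [12,0,0],
    [0,0,0]
  ],
  "spin": [0,0,0,0,0,0,0,0,0,0]
}}

```text
clock: 26.05
position: [0.5776, 0.2806, 0.1801]
tool_rot: [-2.216, -2.225, 0.003]
contact_force: [0.1, -0.0, -0.7]
width: 0.0612
gripper_force: 54.5
```

```bash
python3 -c "
from look import *
togo(.580,.2813,.042,90)
p=ctrl.read_camera('scene');q=ctrl.read_camera('top');bowls([p,q])
togo(.580,.2813,.042,90)
"
```

```text
t 26.05 pos [0.5776 0.2806 0.1801] xdeg 90.2 go [  0.7   2.7 138.1] spin 0.004 F [ 0.1 -0.  -0.7] w 0.0612 gf 54.46515530347824 q [0.28 0.46 1.37 0.   1.32 0.27]
blue1 14 0.73 circ [0.5794 0.2792] mean [0.5829 0.284 ] top 0.2139 fit r 0.028986542982711656
blue1 14 0.63 circ [ 0.4202 -0.3013] mean [ 0.4198 -0.3   ] top 0.0447 fit r 0.02861152079042734
blue1 14 0.59 circ [0.5811 0.2823] mean [0.5859 0.2836] top 0.0581 fit r 0.02853666566549831
blue1 15 0.62 circ [ 0.4171 -0.3037] mean [ 0.4178 -0.305 ] top 0.0465 fit r 0.029392334846212564
blue1 15 0.57 circ [0.5793 0.2806] mean [0.572  0.2681] top 0.0587 fit r 0.0286868135438503
blue1 15 0.56 circ [ 0.66   -0.2246] mean [ 0.6869 -0.2171] top 0.154 fit r 0.00934597944763394
blue1 15 0.48 circ [0.5772 0.2765] mean [0.5739 0.2536] top 0.214 fit r 0.028389486495177887
yellow1 14 0.78 circ [ 0.5164 -0.0588] mean [ 0.5164 -0.0586] top 0.0586 fit r 0.028683824501391852
yellow1 14 0.64 circ [0.4176 0.3469] mean [0.4186 0.3467] top 0.0473 fit r 0.028105743565456844
yellow1 14 0.61 circ [0.4537 0.2385] mean [0.4673 0.2248] top 0.0463 fit r 0.028159819039438438
yellow1 14 0.5 circ [ 0.6162 -0.4463] mean [ 0.6434 -0.4484] top 0.2087 fit r 0.010736571828237774
yellow1 15 0.74 circ [0.452  0.2362] mean [0.4512 0.2366] top 0.0466 fit r 0.028571432829467617
yellow1 15 0.64 circ [ 0.5152 -0.0595] mean [ 0.5156 -0.0595] top 0.0588 fit r 0.028800753276375945
t 26.35 pos [0.5792 0.2776 0.1814] xdeg 90.0 go [  3.7   0.8 139.4] spin -0.001 F [-0.5  0.3 -0.9] w 0.0614 gf 54.46850448846817 q [ 0.27  0.46  1.37 -0.    1.32  0.27]
```

Emit:
{"name": "apply_moves", "arguments": {
  "offset": [
    [3.5,2,10],
    [0,0,20],
    [0,0,20],
    [0,0,20],
    [0,0,18],
    [0,0,14],
    [0,0,8],
    [0,0,0],
    [0,0,0],
    [0,0,0]
  ],
  "spin": [0,0,0,0,0,0,0,0,0,0]
}}

```text
clock: 27.35
position: [0.5818, 0.2827, 0.0724]
tool_rot: [2.22, 2.222, 0.003]
contact_force: [-0.1, -0.0, -1.0]
width: 0.0611
gripper_force: 54.5
```

Emit:
{"name": "apply_moves", "arguments": {
  "offset": [
    [0,0,6],
    [0,0,6],
    [0,0,5],
    [0,0,4],
    [0,0,3],
    [0,0,2],
    [0,0,2],
    [0,0,1],
    [0,0,0],
    [0,0,0]
  ],
  "spin": [0,0,0,0,0,0,0,0,0,0]
}}

```text
clock: 28.35
position: [0.5779, 0.2831, 0.0474]
tool_rot: [-2.217, -2.221, 0.004]
contact_force: [-18.0, -1.8, 38.7]
width: 0.0613
gripper_force: 72.0
```

Emit:
{"name": "apply_moves", "arguments": {
  "offset": [
    [0,0,-5],
    [0,0,-5],
    [0,0,0],
    [0,0,0],
    [0,0,0],
    [0,0,0],
    [0,0,0],
    [0,0,0],
    [0,0,0],
    [0,0,0]
  ],
  "spin": [0,0,0,0,0,0,0,0,0,0]
}}

```text
clock: 29.35
position: [0.5811, 0.2825, 0.0523]
tool_rot: [2.22, 2.223, 0.0]
contact_force: [-0.4, 0.0, -0.7]
width: 0.0611
gripper_force: 54.5
```

```bash
python3 -c "
from look import *
togo(.580,.2813,.042,90)
p=ctrl.read_camera('scene');q=ctrl.read_camera('top');bowls([p,q])
k=cv2.resize(p['image'][215:300,320:420,::-1],None,fx=6,fy=6,interpolation=2);cv2.imwrite('pics/z4.png',k)
togo(.580,.2813,.042,90)
for p in(p,q):
  X,C=cloud(p,full);X=X[np.hypot(X[:,0]-.58,X[:,1]-.281)<.05]
  for a,b in((.03,.055),(.055,.065),(.07,.085)):
    Y=X[(X[:,2]>a)&(X[:,2]<b)]
    if len(Y)>10: print(a,len(Y),circ(Y[:,:2],.031)[:2],Y.min(0),Y.max(0))
"
```

```text
t 29.35 pos [0.5811 0.2825 0.0523] xdeg 90.1 go [-1.2 -1.1 10.3] spin 0.001 F [-0.4  0.  -0.7] w 0.0611 gf 54.49153393507004 q [ 0.28  0.58  1.5  -0.    1.06  0.28]
blue1 16 0.7 circ [0.5827 0.2814] mean [0.5857 0.285 ] top 0.0855 fit r 0.028872134395842106
blue1 16 0.67 circ [0.582  0.2819] mean [0.6006 0.2916] top 0.0606 fit r 0.027188452131428602
blue1 16 0.61 circ [ 0.5417 -0.0655] mean [ 0.5326 -0.0631] top 0.0269 fit r 0.07259920067809474
blue1 16 0.56 circ [ 0.4194 -0.3017] mean [ 0.4213 -0.3016] top 0.0437 fit r 0.029190517639014497
blue1 17 0.59 circ [ 0.417  -0.3034] mean [ 0.4162 -0.3044] top 0.0464 fit r 0.02934972424377627
blue1 17 0.45 circ [0.5806 0.2797] mean [0.5759 0.2576] top 0.086 fit r 0.02842813980192361
yellow1 16 0.78 circ [ 0.5166 -0.0586] mean [ 0.5181 -0.055 ] top 0.0578 fit r 0.028669374802515756
yellow1 16 0.65 circ [0.4182 0.3463] mean [0.4222 0.3504] top 0.0467 fit r 0.028125397733932783
yellow1 17 0.86 circ [ 0.515  -0.0595] mean [ 0.5135 -0.0593] top 0.0592 fit r 0.028595402102935992
yellow1 17 0.74 circ [0.5805 0.2788] mean [0.5819 0.2563] top 0.0432 fit r 0.034692997884079285
yellow1 17 0.7 circ [0.452  0.2363] mean [0.452  0.2369] top 0.0466 fit r 0.02862169785780283
t 29.65 pos [0.5811 0.2825 0.0524] xdeg 90.1 go [-1.2 -1.1 10.4] spin 0.001 F [-0.5 -0.2 -1.8] w 0.0612 gf 54.49160546064377 q [ 0.28  0.58  1.5  -0.    1.06  0.28]
0.03 87 [0.5793 0.2813] [0.5648 0.2529 0.0363] [0.6117 0.313  0.0549]
0.055 47 [0.5853 0.2784] [0.5627 0.2544 0.0552] [0.619  0.3131 0.0647]
0.07 141 [0.5855 0.2807] [0.5525 0.2515 0.07  ] [0.6264 0.3118 0.085 ]
0.03 105 [0.583  0.2439] [0.55   0.2497 0.036 ] [0.5981 0.2854 0.0545]
0.055 36 [0.5759 0.2875] [0.5404 0.2508 0.0551] [0.6061 0.2788 0.0648]
0.07 67 [0.5802 0.2816] [0.5366 0.2492 0.0708] [0.616  0.2792 0.0848]
```

View pics/z4.png

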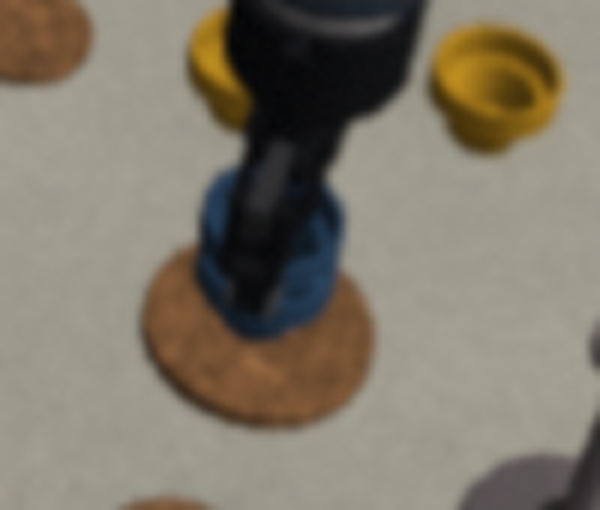

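The held bowl sits within the first bowl's rim (crop 270,235), about 1.5 mm too far in +x, which matches the force. I'll shift it and lower again.

Emit:
{"name": "apply_moves", "arguments": {
  "offset": [
    [1,-1.5,0],
    [0,0,0],
    [0,0,3],
    [0,0,2],
    [0,0,2],
    [0,0,1],
    [0,0,1],
    [0,0,0],
    [0,0,0],
    [0,0,0]
  ],
  "spin": [0,0,0,0,0,0,0,0,0,0]
}}

```text
clock: 30.65
position: [0.5773, 0.2841, 0.0472]
tool_rot: [-2.218, -2.221, 0.002]
contact_force: [-13.4, -1.5, 28.5]
width: 0.0616
gripper_force: 67.6
```

Emit:
{"name": "apply_moves", "arguments": {
  "offset": [
    [0,0,-1],
    [0,0,-1],
    [0,0,-1],
    [0,0,0],
    [0,0,0],
    [0,0,0],
    [0,0,0],
    [0,0,0],
    [0,0,0],
    [0,0,0]
  ],
  "spin": [0,0,0,0,0,0,0,0,0,0]
}}

```text
clock: 31.65
position: [0.5788, 0.2839, 0.0486]
tool_rot: [-2.22, -2.222, 0.0]
contact_force: [-7.2, -0.5, 15.4]
width: 0.0612
gripper_force: 62.1
```

Emit:
{"name": "apply_moves", "arguments": {
  "offset": [
    [0,0,0],
    [0,0,0],
    [0,0,0],
    [0,0,0],
    [0,0,0],
    [0,0,0],
    [0,0,-10],
    [0,0,-25],
    [0,0,-35],
    [0,0,-35]
  ],
  "spin": [0,0,0,0,0,0,0,0,0,0],
  "grip": 1
}}

```text
clock: 32.65
position: [0.5793, 0.2834, 0.1528]
tool_rot: [-2.22, -2.222, 0.001]
contact_force: [0.7, -0.0, 0.2]
width: 0.0855
gripper_force: 0.0
```

Emit:
{"name": "apply_moves", "arguments": {
  "offset": [
    [-20,-5,-30],
    [-35,-15,0],
    [-40,-20,0],
    [0,0,0],
    [0,0,0],
    [0,0,0],
    [0,0,0],
    [0,0,0],
    [0,0,0],
    [0,0,0]
  ],
  "spin": [0,0,0,0,0,0,0,0,0,0]
}}

```text
clock: 33.65
position: [0.5397, 0.1888, 0.1811]
tool_rot: [-2.219, -2.223, 0.0]
contact_force: [-0.5, -0.3, 0.5]
width: 0.0854
gripper_force: 0.0
```

```bash
python3 -c "
from look import *
p=ctrl.read_camera('scene');q=ctrl.read_camera('top');bowls([p,q])
k=cv2.resize(p['image'][215:300,320:420,::-1],None,fx=6,fy=6,interpolation=2);cv2.imwrite('pics/z5.png',k)
togo(.418,-.3025,.042,90)
"
```

```text
blue1 18 0.75 circ [0.582  0.2827] mean [0.583  0.2836] top 0.0762 fit r 0.02885381003435754
blue1 18 0.55 circ [ 0.4202 -0.3017] mean [ 0.4218 -0.3017] top 0.0441 fit r 0.028994455152240278
blue1 19 0.93 circ [ 0.4171 -0.3035] mean [ 0.4177 -0.304 ] top 0.0462 fit r 0.02946520237394185
blue1 19 0.38 circ [ 0.7733 -0.0193] mean [ 0.7733 -0.0193] top 0.0701 fit r 0.04412611603990473
blue1 19 0.18 circ [ 0.534  -0.0826] mean [ 0.5253 -0.071 ] top 0.0286 fit r 0.07168718315118439
yellow1 18 0.92 circ [0.4537 0.238 ] mean [0.4574 0.2416] top 0.0465 fit r 0.028892847347859442
yellow1 18 0.72 circ [0.4178 0.3467] mean [0.4199 0.347 ] top 0.0469 fit r 0.02817708084588192
yellow1 18 0.18 circ [ 0.6707 -0.2323] mean [ 0.6916 -0.2156] top 0.1508 fit r 0.009343503698507371
yellow1 19 0.81 circ [ 0.5155 -0.0595] mean [ 0.5194 -0.0584] top 0.0587 fit r 0.02853301408266767
yellow1 19 0.78 circ [0.4166 0.3443] mean [0.4182 0.3217] top 0.0491 fit r 0.028738370389756906
yellow1 19 0.39 circ [ 0.5229 -0.0725] mean [ 0.5194 -0.0667] top 0.027 fit r 0.07216427887388754
t 33.95 pos [0.5396 0.1884 0.1813] xdeg 90.1 go [-490.8 -122.1  139.3] spin 0.001 F [-0.2  0.3  0.1] w 0.0854 gf 0.0 q [0.14 0.33 1.56 0.   1.25 0.14]
```

View pics/z5.png

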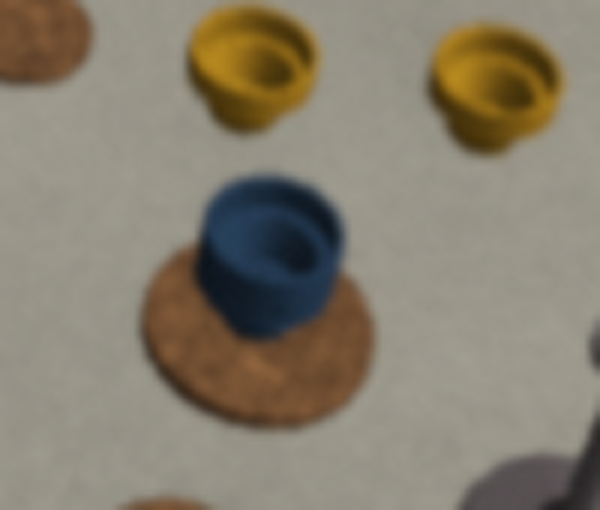

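The second blue bowl is nested level in the trivet stack (crop 270,245). Rim height 0.076 agrees. Next is the nearer yellow bowl, gripped 7 mm higher.

Emit:
{"name": "apply_moves", "arguments": {
  "offset": [
    [16,-29,0],
    [16,-29,0],
    [17,-29,0],
    [0,0,15],
    [0,0,25],
    [0,0,30],
    [0,0,25],
    [0,0,20],
    [0,0,10],
    [0,0,0]
  ],
  "spin": [0,0,0,0,0,0,0,0,0,0]
}}

```text
clock: 34.95
position: [0.4517, 0.237, 0.0552]
tool_rot: [-2.22, -2.221, 0.004]
contact_force: [-0.5, -0.4, 1.0]
width: 0.0853
gripper_force: 0.0
```

```bash
python3 -c "
from look import *
togo(.4528,.2372,.0185,90);ctrl.read_camera('top');togo(.4528,.2372,.0185,90)"
```

```text
t 34.95 pos [0.4517 0.237  0.0552] xdeg 90.1 go [ 0.2  1.2 36.7] spin 0.001 F [-0.5 -0.4  1. ] w 0.0853 gf 0.0 q [ 0.26  0.38  1.85 -0.    0.91  0.26]
t 35.0 pos [0.4525 0.2373 0.0563] xdeg 90.1 go [-0.1  0.3 37.8] spin 0.001 F [ 0.1 -0.2  0.3] w 0.0852 gf 0.0 q [0.26 0.38 1.85 0.   0.92 0.26]
```

Emit:
{"name": "apply_moves", "arguments": {
  "offset": [
    [0,0,12],
    [0,0,12],
    [0,0,9],
    [0,0,5],
    [0,0,0],
    [0,0,0],
    [0,0,0],
    [0,0,0],
    [0,0,0],
    [0,0,0]
  ],
  "spin": [0,0,0,0,0,0,0,0,0,0]
}}

```text
clock: 36.0
position: [0.4527, 0.2374, 0.0185]
tool_rot: [2.22, 2.222, 0.001]
contact_force: [0.2, -0.2, -0.2]
width: 0.0851
gripper_force: 0.0
```

Emit:
{"name": "apply_moves", "arguments": {
  "offset": [
    [0,0,0],
    [0,0,0],
    [0,0,0],
    [0,0,0],
    [0,0,0],
    [0,0,0],
    [0,0,0],
    [0,0,-5],
    [0,0,-10],
    [0,0,-20]
  ],
  "spin": [0,0,0,0,0,0,0,0,0,0],
  "grip": 0,
  "grip_force": 50
}}

```text
clock: 37.0
position: [0.4514, 0.237, 0.0529]
tool_rot: [-2.219, -2.221, 0.004]
contact_force: [-0.5, 0.4, -2.2]
width: 0.0608
gripper_force: 54.4
```

Emit:
{"name": "apply_moves", "arguments": {
  "offset": [
    [0,0,-30],
    [0,0,-30],
    [0,0,-25],
    [0,0,-15],
    [-30,6,0],
    [-40,8,0],
    [-40,8,0],
    [-40,9,0],
    [-40,9,0],
    [-40,9,0]
  ],
  "spin": [0,0,0,0,0,0,0,0,0,0]
}}

```text
clock: 38.0
position: [0.5018, 0.0058, 0.154]
tool_rot: [2.22, 2.222, 0.001]
contact_force: [0.4, 0.9, -0.6]
width: 0.0606
gripper_force: 54.5
```

Emit:
{"name": "apply_moves", "arguments": {
  "offset": [
    [-35,8,0],
    [-25,5,0],
    [-6,1,0],
    [0,0,20],
    [0,0,20],
    [0,0,10],
    [0,0,0],
    [0,0,0],
    [0,0,0],
    [0,0,0]
  ],
  "spin": [0,0,0,0,0,0,0,0,0,0]
}}

```text
clock: 39.0
position: [0.5165, -0.0586, 0.1043]
tool_rot: [2.219, 2.222, 0.001]
contact_force: [-0.3, 0.3, -1.2]
width: 0.0609
gripper_force: 54.5
```

```bash
cat >> look.py <<'E'
def held(x,y,z):   # held bowl rim against stack rim, each camera
    togo(x,y,z,90)
    for n in("scene","top"):
        p=ctrl.read_camera(n); print(n); bowls([p])
    togo(x,y,z,90)
E
python3 -c "
from look import *
held(.5158,-.059,.0485)"
```

```text
t 39.0 pos [ 0.5165 -0.0586  0.1043] xdeg 90.1 go [-0.3 -0.8 55.8] spin 0.001 F [-0.3  0.3 -1.2] w 0.0609 gf 54.50567241758108 q [-0.33  0.33  1.78  0.    1.03 -0.33]
scene
blue1 21 0.78 circ [0.5821 0.2825] mean [0.5825 0.2824] top 0.0763 fit r 0.028623938250988603
blue1 21 0.49 circ [ 0.4201 -0.3015] mean [ 0.423  -0.3001] top 0.0438 fit r 0.028561941365829124
yellow1 21 0.71 circ [ 0.5166 -0.0586] mean [ 0.5242 -0.0531] top 0.0584 fit r 0.028654997500965722
yellow1 21 0.57 circ [0.4179 0.347 ] mean [0.4232 0.3475] top 0.0461 fit r 0.027707918058593954
yellow1 21 0.53 circ [ 0.5188 -0.0581] mean [ 0.5182 -0.0427] top 0.1322 fit r 0.029413878436958866
top
blue1 22 0.85 circ [0.5804 0.2808] mean [0.5817 0.2804] top 0.0765 fit r 0.028738543078183812
blue1 22 0.78 circ [ 0.4172 -0.3035] mean [ 0.4165 -0.3051] top 0.0464 fit r 0.029320902192382155
yellow1 22 0.91 circ [0.4164 0.3449] mean [0.4131 0.3436] top 0.0469 fit r 0.028554269046092637
yellow1 22 0.26 circ [ 0.6652 -0.2349] mean [ 0.6868 -0.2171] top 0.1535 fit r 0.009281117184956
t 39.3 pos [ 0.516  -0.0587  0.1035] xdeg 90.1 go [-0.3 -0.2 55. ] spin 0.001 F [-0.4  0.7 -1.8] w 0.0608 gf 54.50588978827 q [-0.33  0.33  1.78 -0.    1.03 -0.33]
```

Emit:
{"name": "apply_moves", "arguments": {
  "offset": [
    [0,-1.2,0],
    [0,0,12],
    [0,0,12],
    [0,0,8],
    [0,0,6],
    [0,0,3],
    [0,0,0],
    [0,0,0],
    [0,0,0],
    [0,0,0]
  ],
  "spin": [0,0,0,0,0,0,0,0,0,0]
}}

```text
clock: 40.3
position: [0.515, -0.0587, 0.0627]
tool_rot: [2.22, 2.222, 0.001]
contact_force: [0.7, -1.0, -1.7]
width: 0.0608
gripper_force: 54.5
```

Emit:
{"name": "apply_moves", "arguments": {
  "offset": [
    [0,0,3],
    [0,0,3],
    [0,0,2],
    [0,0,2],
    [0,0,1],
    [0,0,1],
    [0,0,1],
    [0,0,0],
    [0,0,0],
    [0,0,0]
  ],
  "spin": [0,0,0,0,0,0,0,0,0,0]
}}

```text
clock: 41.3
position: [0.5149, -0.0587, 0.0494]
tool_rot: [2.22, 2.222, 0.0]
contact_force: [-0.3, -0.5, -0.4]
width: 0.0611
gripper_force: 54.9
```

Emit:
{"name": "apply_moves", "arguments": {
  "offset": [
    [0,0,1],
    [0,0,0.5],
    [0,0,0],
    [0,0,0],
    [0,0,0],
    [0,0,0],
    [0,0,0],
    [0,0,0],
    [0,0,0],
    [0,0,0]
  ],
  "spin": [0,0,0,0,0,0,0,0,0,0]
}}

```text
clock: 42.3
position: [0.515, -0.0587, 0.049]
tool_rot: [2.219, 2.222, 0.001]
contact_force: [-2.1, 0.4, 10.0]
width: 0.0608
gripper_force: 55.8
```

Emit:
{"name": "apply_moves", "arguments": {
  "offset": [
    [0,0,0],
    [0,0,0],
    [0,0,0],
    [0,0,0],
    [0,0,0],
    [0,0,0],
    [0,0,-10],
    [0,0,-25],
    [0,0,-35],
    [0,0,-35]
  ],
  "spin": [0,0,0,0,0,0,0,0,0,0],
  "grip": 1
}}

```text
clock: 43.3
position: [0.5143, -0.0585, 0.1543]
tool_rot: [-2.22, -2.222, 0.0]
contact_force: [0.8, -0.3, -0.5]
width: 0.0851
gripper_force: 0.0
```

```bash
python3 -c "
from look import *
held(.4173,.3458,.0185)"
```

```text
t 43.3 pos [ 0.5143 -0.0585  0.1543] xdeg 90.1 go [404.4 -96.5 136. ] spin 0.001 F [ 0.8 -0.3 -0.5] w 0.0851 gf 0.0 q [-0.33  0.27  1.72  0.    1.15 -0.33]
scene
blue1 23 0.83 circ [0.582  0.2824] mean [0.5831 0.2841] top 0.0764 fit r 0.029001396463466108
blue1 23 0.72 circ [ 0.4202 -0.3016] mean [ 0.4207 -0.3008] top 0.0441 fit r 0.02932897635347619
blue1 23 0.66 circ [0.5927 0.2864] mean [0.5998 0.2885] top 0.0158 fit r 0.0410375827802536
yellow1 23 0.79 circ [0.4177 0.3467] mean [0.4188 0.3467] top 0.0463 fit r 0.02820268896578552
yellow1 23 0.78 circ [ 0.5158 -0.0581] mean [ 0.5169 -0.0584] top 0.0762 fit r 0.028809479581613742
yellow1 23 0.61 circ [ 0.7028 -0.2405] mean [ 0.6907 -0.216 ] top 0.1514 fit r 0.010021946798258869
top
blue1 24 0.61 circ [ 0.4171 -0.3035] mean [ 0.4173 -0.3034] top 0.047 fit r 0.029450495841221475
yellow1 24 0.82 circ [0.4169 0.3449] mean [0.421  0.3456] top 0.0472 fit r 0.028201575542909006
yellow1 24 0.66 circ [ 0.7145 -0.2219] mean [ 0.687  -0.2174] top 0.1541 fit r 0.009024945709740769
yellow1 24 0.29 circ [ 0.4668 -0.0696] mean [ 0.4567 -0.0604] top 0.0279 fit r 0.07377264466709758
t 43.6 pos [ 0.5139 -0.0584  0.1522] xdeg 90.1 go [404.2 -96.  134. ] spin 0.001 F [-0.8  0.1 -0.3] w 0.0854 gf 0.0 q [-0.33  0.27  1.73 -0.    1.15 -0.33]
```

Emit:
{"name": "apply_moves", "arguments": {
  "offset": [
    [20,-4,0],
    [36,-9,0],
    [40,-9,0],
    [42,-10,0],
    [42,-10,0],
    [42,-10,0],
    [42,-10,0],
    [42,-10,0],
    [40,-10,0],
    [34,-8,0]
  ],
  "spin": [0,0,0,0,0,0,0,0,0,0]
}}

```text
clock: 44.6
position: [0.4225, 0.3229, 0.1513]
tool_rot: [-2.218, -2.223, 0.004]
contact_force: [1.2, 0.3, 0.1]
width: 0.0856
gripper_force: 0.0
```

Emit:
{"name": "apply_moves", "arguments": {
  "offset": [
    [18,-5,0],
    [6,-2,0],
    [0,0,15],
    [0,0,25],
    [0,0,25],
    [0,0,20],
    [0,0,10],
    [0,0,0],
    [0,0,0],
    [0,0,0]
  ],
  "spin": [0,0,0,0,0,0,0,0,0,0]
}}

```text
clock: 45.6
position: [0.4181, 0.3455, 0.0589]
tool_rot: [2.22, 2.222, 0.003]
contact_force: [0.1, 1.3, -0.6]
width: 0.0852
gripper_force: 0.0
```

```bash
python3 -c "
from look import *
togo(.4173,.3458,.0185,90);ctrl.read_camera('top');togo(.4173,.3458,.0185,90)"
```

```text
t 45.6 pos [0.4181 0.3455 0.0589] xdeg 90.0 go [ 0.3 -0.9 40.4] spin 0.001 F [ 0.1  1.3 -0.6] w 0.0852 gf 0.0 q [ 0.48  0.42  1.77 -0.    0.95  0.48]
t 45.65 pos [0.4181 0.3456 0.0589] xdeg 90.0 go [ 0.2 -0.9 40.4] spin 0.001 F [ 0.5 -0.5  1. ] w 0.0855 gf 0.0 q [ 0.48  0.42  1.77 -0.    0.95  0.48]
```

Emit:
{"name": "apply_moves", "arguments": {
  "offset": [
    [0,-1,12],
    [0,0,12],
    [0,0,9],
    [0,0,6],
    [0,0,0],
    [0,0,0],
    [0,0,0],
    [0,0,0],
    [0,0,0],
    [0,0,0]
  ],
  "spin": [0,0,0,0,0,0,0,0,0,0]
}}

```text
clock: 46.65
position: [0.4164, 0.3454, 0.0191]
tool_rot: [2.22, 2.222, 0.001]
contact_force: [0.8, 0.6, 0.3]
width: 0.0856
gripper_force: 0.0
```

Emit:
{"name": "apply_moves", "arguments": {
  "offset": [
    [0,0,0],
    [0,0,0],
    [0,0,0],
    [0,0,0],
    [0,0,0],
    [0,0,0],
    [0,0,0],
    [0,0,-5],
    [0,0,-10],
    [0,0,-20]
  ],
  "spin": [0,0,0,0,0,0,0,0,0,0],
  "grip": 0,
  "grip_force": 50
}}

```text
clock: 47.65
position: [0.4152, 0.3447, 0.0533]
tool_rot: [-2.22, -2.222, 0.005]
contact_force: [-0.5, -0.5, -0.8]
width: 0.0608
gripper_force: 54.3
```

Emit:
{"name": "apply_moves", "arguments": {
  "offset": [
    [0,0,-30],
    [0,0,-30],
    [0,0,-25],
    [0,0,-15],
    [-30,7,0],
    [-42,10,0],
    [-42,10,0],
    [-42,10,0],
    [-42,10,0],
    [-42,10,0]
  ],
  "spin": [0,0,0,0,0,0,0,0,0,0]
}}

```text
clock: 48.65
position: [0.4736, 0.1037, 0.1546]
tool_rot: [2.22, 2.222, 0.001]
contact_force: [1.0, -0.0, -0.7]
width: 0.0604
gripper_force: 54.3
```

Emit:
{"name": "apply_moves", "arguments": {
  "offset": [
    [-42,10,0],
    [-40,10,0],
    [-36,9,0],
    [-28,7,0],
    [-18,4,0],
    [0,0,10],
    [0,0,15],
    [0,0,10],
    [0,0,0],
    [0,0,0]
  ],
  "spin": [0,0,0,0,0,0,0,0,0,0]
}}

```text
clock: 49.65
position: [0.5135, -0.0579, 0.1188]
tool_rot: [-2.219, -2.223, 0.0]
contact_force: [-0.8, -0.1, -0.6]
width: 0.0606
gripper_force: 54.3
```

```bash
python3 -c "
from look import *
held(.515,-.0588,.0665)"
```

```text
t 49.65 pos [ 0.5135 -0.0579  0.1188] xdeg 90.1 go [-0.9  1.6 52.3] spin 0.002 F [-0.8 -0.1 -0.6] w 0.0606 gf 54.32562902569771 q [-0.33  0.31  1.77  0.    1.07 -0.33]
scene
blue1 26 0.7 circ [ 0.4198 -0.301 ] mean [ 0.419 -0.302] top 0.0441 fit r 0.028844129303749733
blue1 26 0.7 circ [0.5821 0.2824] mean [0.5826 0.2837] top 0.0761 fit r 0.02890050018463344
blue1 26 0.47 circ [0.5811 0.2821] mean [0.6071 0.2832] top 0.0547 fit r 0.028722649822426217
yellow1 26 0.74 circ [ 0.5159 -0.0584] mean [ 0.5264 -0.0568] top 0.0757 fit r 0.028245806514847316
yellow1 26 0.63 circ [ 0.56   -0.0323] mean [ 0.5374 -0.0471] top 0.0568 fit r 0.031067140643363862
yellow1 26 0.6 circ [ 0.5154 -0.0559] mean [ 0.5084 -0.041 ] top 0.1451 fit r 0.028285750580867786
yellow1 26 0.21 circ [ 0.5514 -0.0597] mean [ 0.5407 -0.0587] top 0.0275 fit r 0.07274424675003341
top
blue1 27 0.92 circ [ 0.4172 -0.3034] mean [ 0.4172 -0.3046] top 0.0468 fit r 0.029548535521070375
blue1 27 0.69 circ [0.5804 0.2807] mean [0.5819 0.2803] top 0.0769 fit r 0.028684671107466492
yellow1 27 0.55 circ [ 0.6173 -0.4699] mean [ 0.6385 -0.4528] top 0.2117 fit r 0.011048375449565027
t 49.95 pos [ 0.514  -0.0586  0.1193] xdeg 90.1 go [-0.2  1.  52.8] spin 0.001 F [ 0.1  0.  -0.7] w 0.0604 gf 54.32481676340103 q [-0.33  0.31  1.77  0.    1.07 -0.33]
```

Emit:
{"name": "apply_moves", "arguments": {
  "offset": [
    [-1.5,0.8,0],
    [0,0,10],
    [0,0,12],
    [0,0,8],
    [0,0,6],
    [0,0,3],
    [0,0,0],
    [0,0,0],
    [0,0,0],
    [0,0,0]
  ],
  "spin": [0,0,0,0,0,0,0,0,0,0]
}}

```text
clock: 50.95
position: [0.5148, -0.0602, 0.0802]
tool_rot: [2.22, 2.222, 0.001]
contact_force: [-0.1, 0.6, -0.8]
width: 0.0608
gripper_force: 54.3
```

Emit:
{"name": "apply_moves", "arguments": {
  "offset": [
    [0,0,3],
    [0,0,3],
    [0,0,2],
    [0,0,2],
    [0,0,1],
    [0,0,1],
    [0,0,0],
    [0,0,0],
    [0,0,0],
    [0,0,0]
  ],
  "spin": [0,0,0,0,0,0,0,0,0,0]
}}

```text
clock: 51.95
position: [0.5151, -0.0603, 0.0682]
tool_rot: [2.219, 2.222, 0.001]
contact_force: [1.5, -0.3, 5.0]
width: 0.0606
gripper_force: 57.3
```

Emit:
{"name": "apply_moves", "arguments": {
  "offset": [
    [0,0,1],
    [0,0,0.5],
    [0,0,0],
    [0,0,0],
    [0,0,0],
    [0,0,0],
    [0,0,0],
    [0,0,0],
    [0,0,0],
    [0,0,0]
  ],
  "spin": [0,0,0,0,0,0,0,0,0,0]
}}

```text
clock: 52.95
position: [0.5151, -0.0603, 0.0679]
tool_rot: [2.219, 2.221, 0.001]
contact_force: [-1.4, 0.6, 15.3]
width: 0.0603
gripper_force: 60.3
```

Emit:
{"name": "apply_moves", "arguments": {
  "offset": [
    [0,0,0],
    [0,0,0],
    [0,0,0],
    [0,0,0],
    [0,0,0],
    [0,0,0],
    [0,0,-10],
    [0,0,-25],
    [0,0,-35],
    [0,0,-20]
  ],
  "spin": [0,0,0,0,0,0,0,0,0,0],
  "grip": 1
}}

```text
clock: 53.95
position: [0.5155, -0.0604, 0.1595]
tool_rot: [2.218, 2.22, 0.002]
contact_force: [0.2, -0.7, 0.2]
width: 0.0854
gripper_force: 0.0
```

```bash
python3 -c "
from look import *
held(.4185,-.3025,.0185)"
```

```text
t 53.95 pos [ 0.5155 -0.0604  0.1595] xdeg 90.1 go [-241.8  -97.7  140.9] spin 0.001 F [ 0.2 -0.7  0.2] w 0.0854 gf 0.0 q [-0.33  0.26  1.72  0.    1.16 -0.33]
scene
blue1 28 0.66 circ [0.5821 0.2825] mean [0.5834 0.2835] top 0.0767 fit r 0.028708006109990754
blue1 28 0.65 circ [0.5814 0.2827] mean [0.606  0.2856] top 0.059 fit r 0.03114618681893083
blue1 28 0.63 circ [ 0.4197 -0.3014] mean [ 0.423  -0.3012] top 0.0436 fit r 0.028951655921415326
blue1 28 0.54 circ [0.4406 0.4802] mean [0.4492 0.4763] top 0.1098 fit r 0.02561006689692024
yellow1 28 0.64 circ [ 0.516  -0.0574] mean [ 0.5374 -0.045 ] top 0.0767 fit r 0.03149369418866111
yellow1 28 0.56 circ [ 0.5152 -0.0582] mean [ 0.5166 -0.0571] top 0.0943 fit r 0.028717673289524993
yellow1 28 0.51 circ [ 0.5163 -0.0587] mean [ 0.5407 -0.051 ] top 0.0544 fit r 0.030481464882448853
top
blue1 29 0.8 circ [0.5804 0.2802] mean [0.581  0.2757] top 0.077 fit r 0.028243098936302183
blue1 29 0.64 circ [ 0.4171 -0.3036] mean [ 0.4179 -0.3043] top 0.0473 fit r 0.02937843011905714
blue1 29 0.6 circ [ 0.7057 -0.2485] mean [ 0.7223 -0.2261] top 0.1537 fit r 0.009090929591283511
yellow1 29 0.27 circ [ 0.6559 -0.474 ] mean [ 0.6387 -0.4527] top 0.2115 fit r 0.011123422660743716
t 54.25 pos [ 0.5137 -0.0599  0.1554] xdeg 90.1 go [-242.6  -95.1  136.9] spin 0.001 F [-0.5  0.4  0.3] w 0.0855 gf 0.0 q [-0.33  0.27  1.72 -0.    1.16 -0.33]
```

Emit:
{"name": "apply_moves", "arguments": {
  "offset": [
    [-20,-8,0],
    [-32,-12,0],
    [-38,-15,0],
    [-40,-16,0],
    [-38,-15,0],
    [-32,-13,0],
    [-25,-10,0],
    [-17,-7,10],
    [0,0,20],
    [0,0,20]
  ],
  "spin": [0,0,0,0,0,0,0,0,0,0]
}}

```text
clock: 55.25
position: [0.4178, -0.3026, 0.1047]
tool_rot: [-2.221, -2.219, -0.0]
contact_force: [1.3, -0.0, 1.2]
width: 0.0856
gripper_force: 0.0
```

Emit:
{"name": "apply_moves", "arguments": {
  "offset": [
    [0,0,20],
    [0,0,20],
    [0,0,6],
    [0,0,0],
    [0,0,0],
    [0,0,0],
    [0,0,0],
    [0,0,0],
    [0,0,0],
    [0,0,0]
  ],
  "spin": [0,0,0,0,0,0,0,0,0,0]
}}

```text
clock: 56.25
position: [0.4188, -0.3023, 0.0605]
tool_rot: [2.22, 2.222, -0.0]
contact_force: [0.5, -0.2, -0.3]
width: 0.0856
gripper_force: 0.0
```

```bash
python3 -c "
from look import *
togo(.4185,-.3025,.0185,90);ctrl.read_camera('top');togo(.4185,-.3025,.0185,90)"
```

```text
t 56.25 pos [ 0.4188 -0.3023  0.0605] xdeg 90.1 go [-0.2 -0.3 42. ] spin 0.001 F [ 0.5 -0.2 -0.3] w 0.0856 gf 0.0 q [-0.84  0.38  1.83 -0.    0.93 -0.84]
t 56.3 pos [ 0.4187 -0.3022  0.0605] xdeg 90.1 go [-0.3 -0.2 42. ] spin 0.001 F [-0.2  0.4  1. ] w 0.0856 gf 0.0 q [-0.84  0.38  1.83 -0.    0.93 -0.84]
```

Emit:
{"name": "apply_moves", "arguments": {
  "offset": [
    [0,0,12],
    [0,0,12],
    [0,0,10],
    [0,0,7],
    [0,0,0],
    [0,0,0],
    [0,0,0],
    [0,0,0],
    [0,0,0],
    [0,0,0]
  ],
  "spin": [0,0,0,0,0,0,0,0,0,0]
}}

```text
clock: 57.3
position: [0.4188, -0.3023, 0.0196]
tool_rot: [2.22, 2.222, -0.0]
contact_force: [0.5, -0.6, 0.3]
width: 0.0856
gripper_force: 0.0
```

Emit:
{"name": "apply_moves", "arguments": {
  "offset": [
    [0,0,0],
    [0,0,0],
    [0,0,0],
    [0,0,0],
    [0,0,0],
    [0,0,0],
    [0,0,0],
    [0,0,-5],
    [0,0,-10],
    [0,0,-20]
  ],
  "spin": [0,0,0,0,0,0,0,0,0,0],
  "grip": 0,
  "grip_force": 50
}}

```text
clock: 58.3
position: [0.4179, -0.3013, 0.0539]
tool_rot: [-2.218, -2.22, -0.0]
contact_force: [0.4, -0.8, -0.6]
width: 0.0593
gripper_force: 58.2
```

Emit:
{"name": "apply_moves", "arguments": {
  "offset": [
    [0,0,-30],
    [0,0,-35],
    [0,0,-35],
    [0,0,-30],
    [0,0,-15],
    [15,5,0],
    [30,8,0],
    [40,11,0],
    [40,11,0],
    [40,11,0]
  ],
  "spin": [0,0,0,0,0,0,0,0,0,0]
}}

```text
clock: 59.3
position: [0.4639, -0.1344, 0.1983]
tool_rot: [-2.219, -2.22, 0.0]
contact_force: [0.4, -0.4, -1.4]
width: 0.0592
gripper_force: 58.3
```

Emit:
{"name": "apply_moves", "arguments": {
  "offset": [
    [42,12,0],
    [42,12,0],
    [42,12,0],
    [42,12,0],
    [42,12,0],
    [42,12,0],
    [42,12,0],
    [42,12,0],
    [38,10,0],
    [26,8,0]
  ],
  "spin": [0,0,0,0,0,0,0,0,0,0]
}}

```text
clock: 60.3
position: [0.5766, 0.2666, 0.1978]
tool_rot: [-2.216, -2.223, 0.003]
contact_force: [-0.2, -0.4, -0.1]
width: 0.0597
gripper_force: 58.2
```

Emit:
{"name": "apply_moves", "arguments": {
  "offset": [
    [15,2,0],
    [4,0,0],
    [0,0,20],
    [0,0,25],
    [0,0,25],
    [0,0,15],
    [0,0,10],
    [0,0,0],
    [0,0,0],
    [0,0,0]
  ],
  "spin": [0,0,0,0,0,0,0,0,0,0]
}}

```text
clock: 61.3
position: [0.5809, 0.2819, 0.1057]
tool_rot: [2.22, 2.221, 0.003]
contact_force: [0.9, -0.1, -1.3]
width: 0.0594
gripper_force: 58.3
```

```bash
python3 -c "
from look import *
held(.5812,.2816,.0665)"
```

```text
t 61.3 pos [0.5809 0.2819 0.1057] xdeg 90.0 go [-0.3  0.2 39.2] spin 0.001 F [ 0.9 -0.1 -1.3] w 0.0594 gf 58.25292330177035 q [ 0.28  0.53  1.45 -0.    1.16  0.28]
scene
blue1 31 0.78 circ [0.5818 0.2826] mean [0.5969 0.2881] top 0.0767 fit r 0.02861482692249137
blue1 31 0.61 circ [ 0.5518 -0.0716] mean [ 0.5413 -0.0644] top 0.0276 fit r 0.07288711418221376
blue1 31 0.51 circ [ 0.551  -0.0541] mean [ 0.5403 -0.0563] top 0.0266 fit r 0.07241298050333855
blue1 31 0.4 circ [0.5809 0.2827] mean [0.6076 0.288 ] top 0.0533 fit r 0.028145812935575765
yellow1 31 0.63 circ [ 0.5151 -0.058 ] mean [ 0.5145 -0.0583] top 0.0943 fit r 0.028692604605428426
yellow1 31 0.39 circ [ 0.517  -0.0584] mean [ 0.5423 -0.0516] top 0.0758 fit r 0.03504361601155281
yellow1 31 0.2 circ [ 0.7084 -0.242 ] mean [ 0.728  -0.2238] top 0.148 fit r 0.009078170949853921
top
blue1 32 0.64 circ [0.5802 0.2798] mean [0.5776 0.2578] top 0.1324 fit r 0.028052393388316454
yellow1 32 0.69 circ [ 0.5139 -0.0588] mean [ 0.5132 -0.0598] top 0.0946 fit r 0.02846180498734995
t 61.6 pos [0.5803 0.282  0.1047] xdeg 90.1 go [-0.5  0.9 38.2] spin 0.001 F [ 0.  -0.3 -0.6] w 0.0594 gf 58.25032941007521 q [ 0.28  0.53  1.45 -0.    1.16  0.28]
```

Emit:
{"name": "apply_moves", "arguments": {
  "offset": [
    [0.5,0,6],
    [0,0,8],
    [0,0,6],
    [0,0,4],
    [0,0,3],
    [0,0,3],
    [0,0,2],
    [0,0,2],
    [0,0,1],
    [0,0,0]
  ],
  "spin": [0,0,0,0,0,0,0,0,0,0]
}}

```text
clock: 62.6
position: [0.5802, 0.2825, 0.0694]
tool_rot: [2.22, 2.222, 0.0]
contact_force: [0.4, -0.1, -1.2]
width: 0.0592
gripper_force: 58.3
```

Emit:
{"name": "apply_moves", "arguments": {
  "offset": [
    [0,0,1],
    [0,0,1],
    [0,0,0.5],
    [0,0,0],
    [0,0,0],
    [0,0,0],
    [0,0,0],
    [0,0,0],
    [0,0,0],
    [0,0,0]
  ],
  "spin": [0,0,0,0,0,0,0,0,0,0]
}}

```text
clock: 63.6
position: [0.5808, 0.2827, 0.0688]
tool_rot: [2.219, 2.222, 0.003]
contact_force: [-2.9, -0.7, 8.5]
width: 0.0596
gripper_force: 64.5
```

Seated with a light contact force. Releasing, then looking at both stacks and at the dome, which seems to have been knocked.

Emit:
{"name": "apply_moves", "arguments": {
  "offset": [
    [0,0,0],
    [0,0,0],
    [0,0,0],
    [0,0,0],
    [0,0,0],
    [0,0,0],
    [0,0,-10],
    [0,0,-25],
    [0,0,-35],
    [0,0,-45]
  ],
  "spin": [0,0,0,0,0,0,0,0,0,0],
  "grip": 1
}}

```text
clock: 64.6
position: [0.579, 0.2821, 0.1819]
tool_rot: [-2.219, -2.221, 0.005]
contact_force: [0.7, -0.2, 0.3]
width: 0.0853
gripper_force: 0.0
```

Emit:
{"name": "apply_moves", "arguments": {
  "offset": [
    [-20,0,-20],
    [-40,-5,0],
    [-40,-5,0],
    [-40,0,0],
    [0,0,0],
    [0,0,0],
    [0,0,0],
    [0,0,0],
    [0,0,0],
    [0,0,0]
  ],
  "spin": [0,0,0,0,0,0,0,0,0,0]
}}

```text
clock: 65.6
position: [0.5701, 0.1433, 0.2016]
tool_rot: [-2.219, -2.224, 0.0]
contact_force: [-1.1, 0.9, 0.0]
width: 0.0855
gripper_force: 0.0
```

```bash
python3 -c "
from look import *
held(.72,-.22,.2)
for n in('scene','top'):
    p=ctrl.read_camera(n);X,_=cloud(p,full)
    k=X[(np.hypot(X[:,0]-.71,X[:,1]+.22)<.07)&(X[:,2]>.147)&(X[:,2]<.165)]
    if len(k): print('knob',len(k),(k.min(0)+k.max(0))[:2]/2,k.mean(0))
    b=proj(p,[[.72,-.223,.0]])[0].astype(int);print(b)
    cv2.imwrite('pics/d_'+n+'.png',cv2.resize(p['image'][max(0,b[1]-55):b[1]+40,b[0]-50:b[0]+50,::-1],None,fx=6,fy=6,interpolation=2))
cv2.imwrite('pics/top6.png',p['image'][:,:,::-1])
"
```

```text
t 65.6 pos [0.5701 0.1433 0.2016] xdeg 90.1 go [-363.6  149.     1.6] spin 0.002 F [-1.1  0.9  0. ] w 0.0855 gf 0.0 q [0.06 0.35 1.49 0.   1.31 0.05]
scene
blue1 33 0.64 circ [0.5825 0.282 ] mean [0.5838 0.2808] top 0.0941 fit r 0.02860129100292892
blue1 33 0.56 circ [0.5814 0.2816] mean [0.6072 0.28  ] top 0.0584 fit r 0.03096203026113018
blue1 33 0.42 circ [0.5824 0.2817] mean [0.607  0.2809] top 0.0797 fit r 0.03186663303299451
yellow1 33 0.78 circ [ 0.5153 -0.0579] mean [ 0.5164 -0.0579] top 0.0942 fit r 0.028827434117946964
yellow1 33 0.4 circ [ 0.5162 -0.0585] mean [ 0.5388 -0.0449] top 0.0559 fit r 0.029637095127603583
yellow1 33 0.17 circ [ 0.5518 -0.0615] mean [ 0.5413 -0.0595] top 0.0264 fit r 0.07274045482745228
top
blue1 34 0.57 circ [0.5805 0.2808] mean [0.5675 0.2615] top 0.0933 fit r 0.027204397215801493
blue1 34 0.17 circ [ 0.7087 -0.2506] mean [ 0.7225 -0.2264] top 0.1536 fit r 0.009183198266852611
yellow1 34 0.72 circ [ 0.5141 -0.0589] mean [ 0.5146 -0.0583] top 0.0944 fit r 0.0287231121902364
t 65.9 pos [0.5703 0.1425 0.2018] xdeg 90.1 go [-362.7  149.3    1.8] spin 0.001 F [-0.   0.5 -0.3] w 0.0854 gf 0.0 q [ 0.06  0.35  1.49 -0.    1.31  0.05]
knob 65 [ 0.7243 -0.227 ] [ 0.7262 -0.2261  0.1535]
[178 245]
knob 90 [ 0.7233 -0.2266] [ 0.7225 -0.2263  0.1539]
[369 164]
```

View pics/d_top.png

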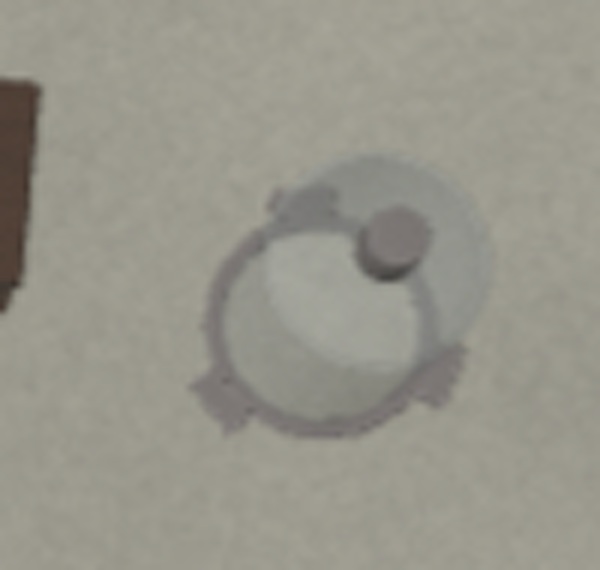

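View pics/top6.png

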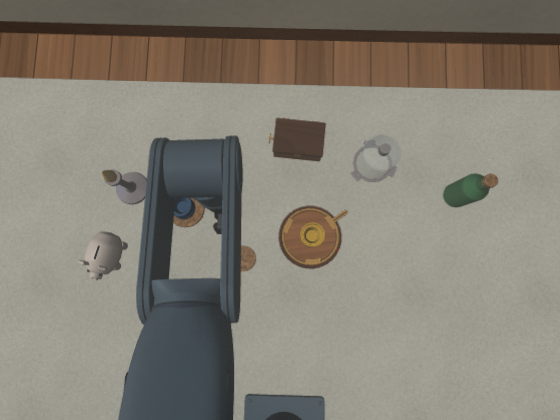

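The dome was knocked to about (0.724, -0.227), upright, with its lugs at crop (305,207), (228,403) and (437,375). Both stacks are complete.

```bash
python3 -c "
from look import *
p=ctrl.read_camera('top')
L=plane(p,[[319+x/6-.5,109+y/6-.5] for x,y in((305,207),(228,403),(437,375))],.004)[:,:2]
c=np.linalg.lstsq(np.c_[2*L,np.ones(3)],(L**2).sum(1),rcond=None)[0][:2];print(c,np.hypot(*(L-c).T))
a=np.degrees(np.arctan2(*(L-c).T[::-1]));print(a,(a-6.3+60)%120-60)
togo(.7238,-.2267,.132)
"
```

```text
[ 0.723  -0.2285] [0.0572 0.0572 0.0572]
[   7.9301  130.8525 -112.2591] [1.6301 4.5525 1.4409]
t 66.05 pos [0.5703 0.1424 0.2018] xdeg 90.1 go [-369.2  153.2   69.8] spin 0 F [-0.2 -0.6  0. ] w 0.0855 gf 0.0 q [ 0.06  0.35  1.49 -0.    1.31  0.05]
```

Emit:
{"name": "apply_moves", "arguments": {
  "offset": [
    [-20,8,0],
    [-36,15,0],
    [-42,18,0],
    [-44,18,0],
    [-44,18,0],
    [-44,18,0],
    [-44,18,0],
    [-42,18,0],
    [-34,14,0],
    [-19,8,0]
  ],
  "spin": [0,0,0,0,0,0,0,0,0,0],
  "grip": 0.6
}}

```text
clock: 67.05
position: [0.7239, -0.2303, 0.2009]
tool_rot: [2.223, 2.219, -0.001]
contact_force: [-0.7, -0.2, -0.4]
width: 0.0512
gripper_force: 0.0
```

```bash
python3 -c "
from look import *
p=ctrl.read_camera('scene');togo(.7238,-.2267,.134,90)
X,_=cloud(p,full)
k=X[(np.hypot(X[:,0]-.724,X[:,1]+.227)<.03)&(X[:,2]>.147)&(X[:,2]<.165)]
if len(k): print('knob',len(k),(k.min(0)+k.max(0))[:2]/2,k.mean(0))
"
```

```text
t 67.1 pos [ 0.7243 -0.2328  0.2004] xdeg 89.8 go [ 6.2 -0.6 66.4] spin -0.003 F [-0.9 -1.9 -0.3] w 0.0512 gf 0.0 q [-0.46  0.67  0.96 -0.    1.51 -0.45]
knob 70 [ 0.7249 -0.2262] [ 0.7268 -0.2253  0.1533]
```

Emit:
{"name": "apply_moves", "arguments": {
  "offset": [
    [0,0,0],
    [0,0,0],
    [0,0,10],
    [0,0,15],
    [0,0,0],
    [0,0,0],
    [0,0,0],
    [0,0,0],
    [0,0,0],
    [0,0,0]
  ],
  "spin": [0,0,0,0,0,0,0,0,0,0]
}}

```text
clock: 68.1
position: [0.7238, -0.2265, 0.1772]
tool_rot: [2.22, 2.222, 0.0]
contact_force: [-0.5, -0.6, -0.3]
width: 0.0514
gripper_force: 0.0
```

Emit:
{"name": "apply_moves", "arguments": {
  "offset": [
    [0,0,10],
    [0,0,12],
    [0,0,10],
    [0,0,7],
    [0,0,4],
    [0,0,0],
    [0,0,0],
    [0,0,0],
    [0,0,0],
    [0,0,0]
  ],
  "spin": [0,0,0,0,0,0,0,0,0,0]
}}

```text
clock: 69.1
position: [0.7238, -0.2265, 0.1343]
tool_rot: [2.22, 2.222, 0.0]
contact_force: [-0.2, -0.1, 0.5]
width: 0.0514
gripper_force: 0.0
```

Emit:
{"name": "apply_moves", "arguments": {
  "offset": [
    [0,0,0],
    [0,0,0],
    [0,0,0],
    [0,0,0],
    [0,0,0],
    [0,0,0],
    [0,0,0],
    [0,0,0],
    [0,0,0],
    [0,0,0]
  ],
  "spin": [0,0,0,0,0,0,0,0,0,0],
  "grip": 0,
  "grip_force": 80
}}

```text
clock: 70.1
position: [0.7237, -0.2265, 0.1343]
tool_rot: [2.22, 2.222, 0.0]
contact_force: [-2.2, -0.2, 4.7]
width: 0.0235
gripper_force: 79.2
```

Emit:
{"name": "apply_moves", "arguments": {
  "offset": [
    [0,0,-5],
    [0,0,-15],
    [0,0,-20],
    [0,0,-25],
    [0,0,-25],
    [0,0,-20],
    [0,0,-15],
    [0,0,-5],
    [0,0,0],
    [0,0,0]
  ],
  "spin": [0,0,0,0,0,0,0,0,0,0]
}}

```text
clock: 71.1
position: [0.7233, -0.2262, 0.2626]
tool_rot: [-2.219, -2.221, 0.001]
contact_force: [0.0, 0.4, -4.3]
width: 0.0233
gripper_force: 78.7
```

```bash
python3 -c "
from look import *
togo(.5143,-.0583,.144,90)"
```

```text
t 71.1 pos [ 0.7233 -0.2262  0.2626] xdeg 90.1 go [ 168.  -208.6  119.1] spin 0.001 F [ 0.   0.4 -4.3] w 0.0233 gf 78.71888637542725 q [-0.45  0.65  0.86  0.    1.64 -0.45]
```

Emit:
{"name": "apply_moves", "arguments": {
  "offset": [
    [7,-9,0],
    [15,-19,0],
    [20,-25,0],
    [23,-29,0],
    [24,-30,0],
    [24,-30,0],
    [21,-27,0],
    [17,-20,0],
    [11,-13,0],
    [6,-7,0]
  ],
  "spin": [0,0,0,0,0,0,0,0,0,0]
}}

```text
clock: 72.1
position: [0.5127, -0.0573, 0.2631]
tool_rot: [-2.218, -2.222, 0.001]
contact_force: [0.3, -0.1, -2.8]
width: 0.0235
gripper_force: 79.1
```

Emit:
{"name": "apply_moves", "arguments": {
  "offset": [
    [0,0,0],
    [0,0,0],
    [0,0,0],
    [0,0,0],
    [0,0,0],
    [0,0,0],
    [0,0,0],
    [0,0,0],
    [0,0,0],
    [0,0,0]
  ],
  "spin": [0.03,0,0,0,0,0,0,0,0,0]
}}

```text
clock: 73.1
position: [0.5145, -0.0586, 0.2638]
tool_rot: [2.253, 2.189, 0.0]
contact_force: [1.0, 0.2, -3.4]
width: 0.0235
gripper_force: 79.1
```

```bash
python3 -c "
from look import *
togo(.5143,-.0583,.144)
for n in('top','scene'):
    p=ctrl.read_camera(n);b=proj(p,[[.514,-.058,.1]])[0].astype(int);print(b)
    cv2.imwrite('pics/e_'+n+'.png',cv2.resize(p['image'][max(0,b[1]-50):b[1]+45,b[0]-50:b[0]+50,::-1],None,fx=6,fy=6,interpolation=2))
"
```

```text
t 73.1 pos [ 0.5145 -0.0586  0.2638] xdeg 88.3 go [  0.3  -0.2 119.8] spin 0 F [ 1.   0.2 -3.4] w 0.0235 gf 79.0602958202362 q [-0.33  0.18  1.56  0.    1.41 -0.3 ]
[311 233]
[260 192]
```

View pics/e_scene.png

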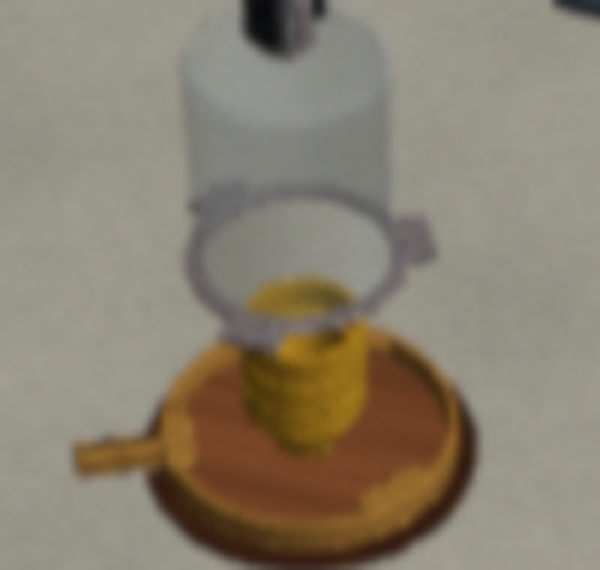

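The dome hangs upright above the 3-bowl stack. Its front lug (255,330) is between the tabs at (180,440) and (400,490). Lowering.

Emit:
{"name": "apply_moves", "arguments": {
  "offset": [
    [0,0,8],
    [0,0,14],
    [0,0,16],
    [0,0,16],
    [0,0,14],
    [0,0,10],
    [0,0,6],
    [0,0,4],
    [0,0,0],
    [0,0,0]
  ],
  "spin": [0,0,0,0,0,0,0,0,0,0]
}}

```text
clock: 74.2
position: [0.5148, -0.0587, 0.1763]
tool_rot: [2.253, 2.188, 0.001]
contact_force: [0.1, 0.4, -2.2]
width: 0.0232
gripper_force: 79.1
```

Emit:
{"name": "apply_moves", "arguments": {
  "offset": [
    [0,0,6],
    [0,0,5],
    [0,0,5],
    [0,0,4],
    [0,0,3],
    [0,0,2],
    [0,0,2],
    [0,0,1],
    [0,0,0],
    [0,0,0]
  ],
  "spin": [0,0,0,0,0,0,0,0,0,0]
}}

```text
clock: 75.2
position: [0.5146, -0.0586, 0.148]
tool_rot: [2.253, 2.189, 0.0]
contact_force: [-0.0, 0.5, -2.8]
width: 0.0233
gripper_force: 79.1
```

Emit:
{"name": "apply_moves", "arguments": {
  "offset": [
    [0,0,1],
    [0,0,1],
    [0,0,1],
    [0,0,0.5],
    [0,0,0],
    [0,0,0],
    [0,0,0],
    [0,0,0],
    [0,0,0],
    [0,0,0]
  ],
  "spin": [0,0,0,0,0,0,0,0,0,0]
}}

```text
clock: 76.2
position: [0.5146, -0.0587, 0.1462]
tool_rot: [2.252, 2.188, 0.001]
contact_force: [-5.2, 1.4, 11.7]
width: 0.0234
gripper_force: 80.6
```

Emit:
{"name": "apply_moves", "arguments": {
  "offset": [
    [0,0,0],
    [0,0,0],
    [0,0,0],
    [0,0,0],
    [0,0,0],
    [0,0,-10],
    [0,0,-15],
    [0,0,-20],
    [0,0,-20],
    [0,0,0]
  ],
  "spin": [0,0,0,0,0,0,0,0,0,0],
  "grip": 0.6
}}

```text
clock: 77.2
position: [0.5164, -0.0592, 0.2128]
tool_rot: [2.249, 2.185, 0.005]
contact_force: [0.3, 0.6, -0.5]
width: 0.0512
gripper_force: 0.0
```

Emit:
{"name": "apply_moves", "arguments": {
  "offset": [
    [-20,15,0],
    [-20,16,0],
    [-21,16,0],
    [-21,16,0],
    [0,0,0],
    [0,0,0],
    [0,0,0],
    [0,0,0],
    [0,0,0],
    [0,0,0]
  ],
  "spin": [0,0,0,0,-0.13,-0.14,-0.14,-0.14,-0.125,0],
  "grip": 0.35
}}

```text
clock: 78.2
position: [0.5748, -0.1423, 0.2087]
tool_rot: [-1.4, -2.811, 0.0]
contact_force: [0.3, 0.9, 0.2]
width: 0.0297
gripper_force: 0.0
```

```bash
python3 -c "
from look import *
p=ctrl.read_camera('scene');togo(.5762,-.1432,.006,126.2)
X,_=cloud(p,full)
k=X[(np.hypot(X[:,0]-.514,X[:,1]+.058)<.03)&(X[:,2]>.15)&(X[:,2]<.18)]
print('knob',len(k),(k.min(0)+k.max(0))[:2]/2,k.max(0)[2])
Y=X[(X[:,2]>.0215)&(X[:,2]<.030)];d=Y[:,:2]-[.5138,-.058];r=np.hypot(*d.T);h=d[(r>.085)&(r<.125)];m=h.mean(0);print('handle',len(h),m,np.degrees(np.arctan2(m[1],m[0])))
b=proj(p,[[.514,-.058,.05]])[0].astype(int)
cv2.imwrite('pics/f.png',cv2.resize(p['image'][b[1]-55:b[1]+45,b[0]-50:b[0]+50,::-1],None,fx=5,fy=5,interpolation=2))
"
```

```text
t 78.25 pos [ 0.5748 -0.1423  0.2088] xdeg 126.9 go [ -1.7   0.6 202.8] spin 0.011 F [ 0.5 -0.3 -0.3] w 0.0301 gf 0.0 q [-0.43  0.35  1.46 -0.    1.33 -1.07]
knob 85 [ 0.5162 -0.0599] 0.16978118129283426
handle 41 [ 0.0622 -0.0821] -52.85733861475402
```

View pics/f.png

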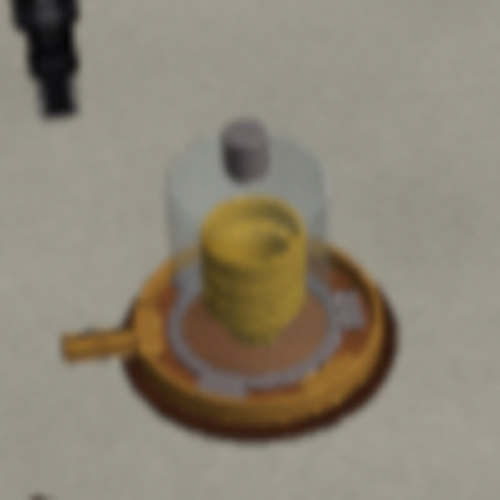

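The dome sits flat over the stack. The knob (245,150) is upright, the lugs are between the tabs, and the handle (100,345) is at the open end. Going down to the handle.

Emit:
{"name": "apply_moves", "arguments": {
  "offset": [
    [-2,0,20],
    [0,0,25],
    [0,0,25],
    [0,0,25],
    [0,0,25],
    [0,0,25],
    [0,0,25],
    [0,0,18],
    [0,0,9],
    [0,0,5]
  ],
  "spin": [0,0,0,0,0,0,0,0,0,0]
}}

```text
clock: 79.25
position: [0.5759, -0.1438, 0.0064]
tool_rot: [-1.403, -2.809, 0.0]
contact_force: [-0.4, 1.0, 1.2]
width: 0.0298
gripper_force: 0.0
```

Emit:
{"name": "apply_moves", "arguments": {
  "offset": [
    [0,0,0],
    [0,0,0],
    [0,0,0],
    [0,0,0],
    [0,0,0],
    [0,0,0],
    [0,0,0],
    [0,0,0],
    [0,0,0],
    [0,0,0]
  ],
  "spin": [0,0,0,0,0,0,0,0,0,0],
  "grip": 0,
  "grip_force": 20
}}

```text
clock: 80.25
position: [0.5765, -0.1441, 0.0076]
tool_rot: [1.401, 2.811, 0.0]
contact_force: [0.5, 1.4, -1.0]
width: 0.0115
gripper_force: 23.6
```

```bash
python3 -c "
from look import *
togo(.5138,-.058,.006,126.2)
d=ctrl.get_state()['position'][:2]-[.5138,-.058];print(np.hypot(*d),np.degrees(np.arctan2(d[1],d[0])))"
```

```text
t 80.25 pos [ 0.5765 -0.1441  0.0076] xdeg 127.0 go [106.5   1.7   1.6] spin 0.014 F [ 0.5  1.4 -1. ] w 0.0115 gf 23.59599530696869 q [-0.43  0.57  1.67  0.    0.9  -1.08]
0.10650499654221468 -53.90412140186164
```

Emit:
{"name": "apply_moves", "arguments": {
  "offset": [
    [0.4,-9.3,0],
    [0.4,-9.3,0],
    [0.4,-9.3,0],
    [0.4,-9.3,0],
    [0.4,-9.3,0],
    [0.4,-9.3,0],
    [0.4,-9.3,0],
    [0.4,-9.3,0],
    [0.4,-9.3,0],
    [0.4,-9.3,0]
  ],
  "spin": [0.087,0.087,0.087,0.087,0.087,0.087,0.087,0.087,0.087,0.087]
}}

```text
clock: 81.25
position: [0.4887, -0.1614, 0.0076]
tool_rot: [-2.46, -1.953, -0.004]
contact_force: [7.0, 9.8, -0.3]
width: 0.0116
gripper_force: 23.4
```

Emit:
{"name": "apply_moves", "arguments": {
  "offset": [
    [0.2,-4.6,0],
    [0.2,-4.6,0],
    [0.2,-4.6,0],
    [0,0,0],
    [0,0,0],
    [0,0,0],
    [0,0,0],
    [0,0,0],
    [0,0,0],
    [0,0,0]
  ],
  "spin": [0.044,0.044,0.044,0,0,0,0,0,0,0]
}}

```text
clock: 82.25
position: [0.4757, -0.1572, 0.0076]
tool_rot: [-2.58, -1.792, -0.004]
contact_force: [4.9, 8.0, -0.6]
width: 0.0116
gripper_force: 23.8
```

```bash
python3 -c "
from look import *
togo(.5138,-.058,.006,66.3)
d=ctrl.get_state()['position'][:2]-[.5138,-.058];print(np.hypot(*d),np.degrees(np.arctan2(d[1],d[0])))"
```

```text
t 82.25 pos [ 0.4757 -0.1572  0.0076] xdeg 69.6 go [106.3   1.    1.8] spin 0.057 F [ 4.9  8.  -0.6] w 0.0116 gf 23.797194957733154 q [-0.54  0.44  1.91  0.    0.79 -0.19]
0.10629750665575878 -110.99986395917308
```

Emit:
{"name": "apply_moves", "arguments": {
  "offset": [
    [0,-1.8,0],
    [0,-1.8,0],
    [0,-1.8,0],
    [0,-1,0],
    [0,0,0],
    [0,0,0],
    [0,0,0],
    [0,0,0],
    [0,0,0],
    [0,0,0]
  ],
  "spin": [0.017,0.017,0.017,0.009,0,0,0,0,0,0]
}}

```text
clock: 83.25
position: [0.4713, -0.1555, 0.0077]
tool_rot: [2.631, 1.714, 0.006]
contact_force: [10.5, 7.5, -5.1]
width: 0.0115
gripper_force: 21.4
```

```bash
python3 -c "
from look import *
togo(.5138,-.058,.006,66.3)
d=ctrl.get_state()['position'][:2]-[.5138,-.058];print(np.hypot(*d),np.degrees(np.arctan2(d[1],d[0])))"
```

```text
t 83.25 pos [ 0.4713 -0.1555  0.0077] xdeg 66.2 go [106.3  -0.6   1.9] spin -0.002 F [10.5  7.5 -5.1] w 0.0115 gf 21.41124129295349 q [-0.55  0.43  1.93  0.    0.78 -0.13]
0.10634358275845444 -113.53050778979878
```

Emit:
{"name": "apply_moves", "arguments": {
  "offset": [
    [0,-1,0],
    [0,-1,0],
    [0,0,0],
    [0,0,0],
    [0,0,0],
    [0,0,0],
    [0,0,0],
    [0,0,0],
    [0,0,0],
    [0,0,0]
  ],
  "spin": [0.005,0.005,0,0,0,0,0,0,0,0]
}}

```text
clock: 84.25
position: [0.4713, -0.1555, 0.0077]
tool_rot: [2.636, 1.699, 0.009]
contact_force: [16.1, 6.6, -11.3]
width: 0.0115
gripper_force: 21.5
```

At the end stop: it no longer advances and the force rises. Releasing and withdrawing.

Emit:
{"name": "apply_moves", "arguments": {
  "offset": [
    [0,0,0],
    [0,0,0],
    [0,0,0],
    [0,0,0],
    [0,0,0],
    [0,1,0],
    [0,1,-10],
    [0,0,-20],
    [0,0,-40],
    [0,0,-40]
  ],
  "spin": [0,0,0,0,0,0,0,0,0,0],
  "grip": 0.35
}}

```text
clock: 85.25
position: [0.4684, -0.1561, 0.1187]
tool_rot: [-2.64, -1.701, 0.001]
contact_force: [0.3, -0.7, 0.5]
width: 0.0303
gripper_force: 0.0
```

Emit:
{"name": "apply_moves", "arguments": {
  "offset": [
    [0,0,-40],
    [0,0,-40],
    [0,0,-20],
    [-40,0,0],
    [-40,0,0],
    [-30,0,0],
    [-10,0,0],
    [0,0,0],
    [0,0,0],
    [0,0,0]
  ],
  "spin": [0,0,0,0,0,0,0,0,0,0]
}}

```text
clock: 86.25
position: [0.4198, -0.2645, 0.2174]
tool_rot: [-2.64, -1.703, -0.001]
contact_force: [-0.1, 0.2, 0.3]
width: 0.0299
gripper_force: 0.0
```

```bash
python3 -c "
from look import *
for n in('top','scene'):
    p=ctrl.read_camera(n);X,_=cloud(p,full)
    Y=X[(X[:,2]>.0215)&(X[:,2]<.030)];d=Y[:,:2]-[.5138,-.058];r=np.hypot(*d.T);h=d[(r>.085)&(r<.125)];m=h.mean(0);print('handle',len(h),m,np.degrees(np.arctan2(m[1],m[0])))
    bowls([p])
    for l in('piggy_bank','bottle','led_lamp','music_box'):
        for q in ctrl.masks_of(l,p)[:1]:
            Z,_=cloud(p,q['region']);lo,hi=np.percentile(Z,2,0),np.percentile(Z,98,0);print(l,((lo+hi)/2).round(4))
    if n=='top': a=cv2.resize(p['image'][185:295,260:370,::-1],(400,400),interpolation=2)
    else: b=cv2.resize(p['image'][140:310,200:430,::-1],(400,400),interpolation=2)
cv2.imwrite('pics/g.png',np.hstack([a,b]))
"
```

```text
handle 49 [-0.0409 -0.0943] -113.43245461414124
blue1 42 0.81 circ [0.5802 0.2806] mean [0.58   0.2817] top 0.0944 fit r 0.028735708736846048
blue1 42 0.31 circ [ 0.505  -0.0765] mean [ 0.509  -0.0686] top 0.0278 fit r 0.07227392698284484
piggy_bank [0.4493 0.4689 0.0594]
bottle [ 0.636  -0.4458  0.1144]
led_lamp [0.6348 0.4319 0.0977]
music_box [ 0.7729 -0.0185  0.0408]
handle 25 [-0.0404 -0.0949] -113.06381690483104
blue1 43 0.68 circ [0.5814 0.282 ] mean [0.6047 0.2818] top 0.0601 fit r 0.03206764718450388
blue1 43 0.62 circ [0.5825 0.2827] mean [0.6074 0.284 ] top 0.0744 fit r 0.030000723299071757
piggy_bank [0.4627 0.4736 0.0621]
bottle [ 0.649  -0.44    0.1104]
led_lamp [0.6409 0.4357 0.0965]
music_box [ 0.7786 -0.0177  0.0361]
```

View pics/g.png

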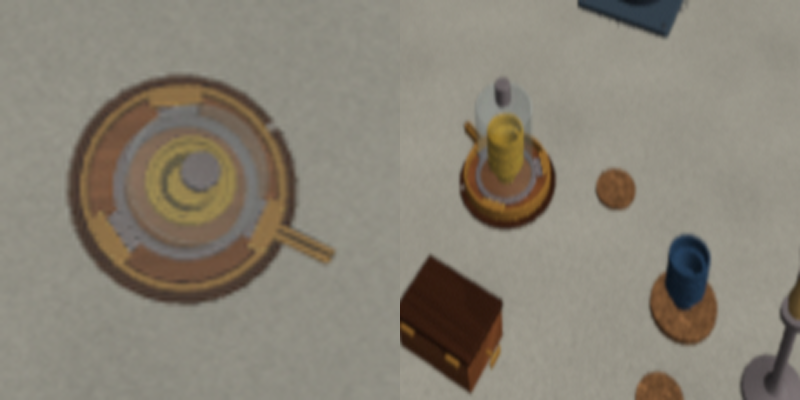

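The handle now covers the red mark (left view 300,240) and has turned 60° from the open stop. The tabs are over the lugs, both stacks stand upright, and the other things have not moved.

```bash
python3 -c "
from workcell import ctrl
print(ctrl.close_job())"
```

```text
the job is handed in; nothing more can be done
None
```

The job is handed in: both loose yellow bowls are nested on the stand under the dome, both loose blue bowls are nested on the trivet, and the dome is seated flat with its ring turned to the red locked stop.

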